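Load the curing station with resin plaques and start it

ROBOT

A 6-joint arm with a two-finger parallel gripper is mounted at the origin on a cart in front of the work surface, level with it; the furniture and walls round the work are solid. World frame = base frame: x ahead of the robot, y to its left, z up, the work surface at z = 0. Lengths are in mm, angles in rad, forces in N, time in s.
With the tool pointing down it reaches from about 225 to 875 mm from the base axis. Payload 3.4 kg.
Tool frame: the origin (TCP) lies midway between the tips of the shut fingers; the grasp point (between the pads) lies 19 mm behind it; z points along the fingers, y is the direction in which the jaws open and shut (so a half turn about z gives the same grasp; the last joint's range is limited). The gripper opens to 85 mm and grips with 20 to 120 N. Pads are 22 mm wide; open, the fingers measure 114 mm over their backs; the gripper's body (76 mm by 85 mm) begins 54 mm behind the grasp point. The pads swing forward as they close: fully open they stand 13 mm farther back than shut.
Start: joints at [1.205, 0.276, 1.505, -0, 1.361, -0.121], TCP at [139.373, 557.887, 231.328] pointing down, gripper open.
Joint ranges: [-2.89, 2.89], [-0.75, 2.08], [0.22, 2.7], [-1.18, 4.32], [0.11, 2.71], [-2.7, 2.7]. Speed limits (rad/s): [2.57, 2.57, 3.14, 3.14, 3.14, 3.14].

INTERFACE

Orientations are given as a 3x3 rotation matrix whose columns are the frame's x, y, z axes.
In Python, from bench import * gives the robot as it stands.
- The arm moves only by the shell command python3 -m jog 'ROWS' [OPENING] [FORCE]. ROWS is JSON, a list of rows, each a list of 4 numbers: the shift along the world's x, y, z in mm, then the turn about the world's z in degrees. In form: [[dx, dy, dz, spin], ...]. A call has 1 to 10 rows; each row is the pose to reach, as a shift and turn from the pose commanded when the call began; what a row does not reach only later rows make up. A row lasts 1/8 s, in which the tool goes at most 62.5 mm and 10.7 degrees, less where a joint would pass 70% of its speed; a pose out of reach is approached as far as the arm can. A call with a gripper value outside its range is refused whole. OPENING is the opening, from 0 (shut) to 1 (fully open), set as the call begins (- or left out, the last holds). The fingers move at their own pace and stop on an object; FORCE is the grip in N (left out, the last holds). Time passes only in rows, so rows that repeat a pose let the fingers close. It gives the time, the measured TCP pose, the force and the opening at its end, in the units of the state.
- read_state(): the state, without advancing time (a new reading comes with each control period).
- capture(name): name is "side" or "top" or "wrist"; returns a dict with "image" (384x512x3 uint8, red, green, blue), "fx", "fy", "cx", "cy" (pixels), "dist_coeffs" ([k1, k2, p1, p2, k3] as OpenCV has them; the pictures are not rectified), "R" (3x3) and "t" (3): a world point X has camera coordinates R X + t; the wrist camera has in their place "T_tool_cam" (4x4, takes a point from camera to tool coordinates, whose origin is the TCP and whose axes are the flange's). Camera axes: x right, y down, z forward; pixel columns grow to the right and rows downward; lengths in mm; the calibration is good to about 2 mm. A picture is of the moment at which its call begins: read the wrist's pose just before it. There is no depth.
- job_done(): hands the job in, once; it reports no verdict.
The state is a dict: "time": time; "joints": joint angles; "joint_velocities": joint speeds; "joint_torque": joint torques, N m; "tcp_pos": TCP position; "eef_rot": TCP orientation; "wrist_force": force on the tool from outside, world axes, zero at the start; "ft_torque": the same for the moment, N m; "width": finger opening in mm.
Only numpy, scipy, OpenCV 4.12 (cv2) and the standard library are available. Lean on these libraries where they do the work, as an engineer would, in place of code of your own. Each camera call takes 0.05 s, during which the arm holds its last target. There are 200 camera calls.

TASK

Load the curing station: lean every plaque that lies on the table on the rest inside it, one to a bay between the pins and touching no other, marbled face up, eyelet end at the top, its foot on the floor against the studs and its back on the rail. Then lower the amber hood gently until it is fully closed, and switch the station on: press the black knob down, turn it clockwise to its end stop and let it spring up again. Do not knock over the resin bottles.

Things in the scene. Friction and masses are not known exactly. Their poses are not given: they have to be found in the camera images.
- station: the curing station, fixed but placed anew each time: white base 196 x 336 mm (its x, y), flat, its top (the chamber floor, 312 mm wide under the hood) 14 mm above the table; on its +y side a switch pod 100 x 80 mm, 62 mm high, centred at (-45, +215) mm. Origin: centre of its underside; +x to the back (hinge), +y left seen from the robot, z up
- foot_stop: foot of the rest, fixed: a row of 8 steel studs, 8 mm across, 10 mm high on the chamber floor, along the station's y at 19, 57, 95 and 133 mm either side of its middle; 12 mm behind their rear sides 5 pins, 6 mm across, 24 mm high, at y = 0, +-76 and +-147 mm part four bays whose middles lie at y = +-38 and +-114 mm. Origin: the station's
- back_rail: back rail of the rest, fixed: a steel bar 10 mm across, 300 mm long along the station's y (axis: point rail_mid; this body's origin is the station's), with 5 pins, 6 mm across, at the same y as the foot pins, standing 17 mm out of it square to the plaques. Below it a reflector sheet slopes 10 mm under the plaques; behind it a cover, 60 mm above the table
- foot_mid (a point): middle of the line that the studs' rear sides touch, at chamber floor height: (-66, 0, 14) mm in the station's frame. The lower edge of a plaque stands on the floor against the studs, best against two of them
- rail_mid (a point): middle of the back rail's axis: (+8.1, 0, 69.2) mm in the station's frame. A 125 x 8 mm plaque with its foot against the foot stop and its back on this rail lies at 42 degrees to the horizontal, its centre (mid-thickness) then at (-17, ., 59) mm in the station's frame
- hood (a joint): angle of the amber hood in rad: 0 = closed on the base, about 1.7 = standing open behind the chamber (stop at 1.75). The hinge is stiff (0.55 N m of friction): the hood stays at any angle where it is left and moves only when pushed or pulled, with 2 to 5 N at the handle
- hood_hinge (a point): middle of the hood's hinge axis, fixed in the station at (+85, 0, 18) mm; the axis runs along the station's y. The closed hood is 170 mm deep, 320 mm wide and reaches from 18 to 120 mm above the table; the plaques clear it when they lean properly
- hood_handle (a point): middle of the hood's handle: a round bar of 10 mm diameter, 110 mm long, parallel to the hinge, on posts 50 mm either side. Hood closed: at (-212, 0, +84) mm from the hinge in the station's frame, 42 mm in front of the hood's front wall; hood open: on top, about 230 mm above the table. Being round it turns between the fingers as the hood swings
- knob (a joint): turn of the black switch knob in rad: 0 = off; grows clockwise seen from above to the end stop at 1.4 = on. While the knob is up a key inside blocks it from turning more than about 0.15 rad (do not force it); pressed down it turns freely (0.025 N m), and let go at the end stop it springs up again and locks
- knob_press (a joint): how far the knob is pressed in m: 0 = up, 0.007 = fully down. The spring takes 2 N at first and 8 N fully down; the knob can turn from 0.005 on
- knob_grip (a point): point on the knob's axis in the middle of its bar grip, 86 mm above the table when up, at (-45, +215) mm in the station's frame. Bar grip 44 mm long, 14 mm thick, 26 mm high, top 98 mm above the table, standing on a round skirt of 44 mm diameter (top at 76 mm); this point's x axis runs along the bar to its pointer end (away from the robot when off) and turns with the knob
- plaque_1: a wooden plaque 125 x 50 x 8 mm (its own x, y, z), 40 to 80 g, with a poured marbled face (its +z face) and a brass eyelet at its +x end; lies face up on the table at the start. Origin: centre of its underside. All four plaques are alike; some may be absent
- eyelet_1 (a point): middle of the brass eyelet on the marbled face of plaque_1, 47.5 mm from the plaque's centre, 15 mm from its end
- plaque_2: a wooden plaque 125 x 50 x 8 mm (its own x, y, z), 40 to 80 g, with a poured marbled face (its +z face) and a brass eyelet at its +x end; lies face up on the table at the start. Origin: centre of its underside. Like plaque_1; some may be absent
- eyelet_2 (a point): middle of the brass eyelet on the marbled face of plaque_2, 47.5 mm from the plaque's centre, 15 mm from its end
- plaque_3: a wooden plaque 125 x 50 x 8 mm (its own x, y, z), 40 to 80 g, with a poured marbled face (its +z face) and a brass eyelet at its +x end; lies face up on the table at the start. Origin: centre of its underside. Like plaque_1; some may be absent
- eyelet_3 (a point): middle of the brass eyelet on the marbled face of plaque_3, 47.5 mm from the plaque's centre, 15 mm from its end
- plaque_4: a wooden plaque 125 x 50 x 8 mm (its own x, y, z), 40 to 80 g, with a poured marbled face (its +z face) and a brass eyelet at its +x end; lies face up on the table at the start. Origin: centre of its underside. Like plaque_1; some may be absent
- eyelet_4 (a point): middle of the brass eyelet on the marbled face of plaque_4, 47.5 mm from the plaque's centre, 15 mm from its end
- resin_bottle_1: a resin squeeze bottle, 33 mm wide, 102 mm high, standing on the table, a bystander; origin: centre of its underside
- resin_bottle_2: a resin squeeze bottle, 33 mm wide, 102 mm high, standing on the table, a bystander; origin: centre of its underside

How it is judged:
By the outcome, as a careful person would: the job done as asked, in the order asked, and still so for the second after the job is handed in, with the robot touching nothing.
Of plaque_1, plaque_2, plaque_3, plaque_4 only 3 to 4 are there at a start; the rules pass over those that are not, and their reading is None.
At some moment in a run one of plaque_1, plaque_2, plaque_3, plaque_4 may be knocked a few centimetres aside while the robot is not near it.
Once in a run the grip may slacken for a moment while it holds something.
It also fails if it takes over 200 s, if anything falls off the work surface, if the arm or the gripper's body presses on something with over 40 N, if the wrist force passes 120 N, or if a joint passes its speed limit or range.

## Working session

There is one attempt and no reset: what is moved stays moved. The work goes in short steps, Python scripts to look and compute and a shell command to move; the robot and the scene stay as the last step left them, time stands still between calls to the robot, and variables do not carry over. Pictures are saved under pics/ and viewed, about 12 in all and at most 16, crops included, and the job is handed in when it is done.

```bash
ls; mkdir -p pics; cat > h.py <<'E'
from bench import *
import numpy as np, cv2
def snap(c,f):
    d=capture(c); cv2.imwrite('pics/'+f+'.png',d['image'][:,:,::-1]); np.save('pics/'+f+'.npy',d,allow_pickle=True); return d
def load(f): return np.load('pics/'+f+'.npy',allow_pickle=True).item()
def Kd(d): return np.array([[d['fx'],0,d['cx']],[0,d['fy'],d['cy']],[0,0,1.]]),np.array(d['dist_coeffs'],float)
def ray(d,uv):
    K,k=Kd(d); p=cv2.undistortPoints(np.array(uv,float).reshape(-1,1,2),K,k).reshape(-1,2)
    R=np.array(d['R']);t=np.array(d['t']).ravel()
    return -R.T@t,(np.c_[p,np.ones(len(p))])@R
def onz(d,uv,z):
    c,r=ray(d,uv); z=np.broadcast_to(z,len(r)); return c+r*((z-c[2])/r[:,2])[:,None]
def proj(d,X):
    K,k=Kd(d); R=np.array(d['R']);t=np.array(d['t'],float).ravel()
    return cv2.projectPoints(np.array(X,float).reshape(-1,1,3),cv2.Rodrigues(R)[0],t,K,k)[0].reshape(-1,2)
E
python3 - <<'E'
from h import *
for c in('top','side'):
    d=snap(c,c+'0'); print(c,d['fx'],d['dist_coeffs'],-np.array(d['R']).T@np.array(d['t']).ravel(),np.round(d['R'],2).tolist())
a=[cv2.imread(f'pics/{c}0.png') for c in('top','side')]
for i,c in zip(a,('top','side')): cv2.imwrite(f'pics/{c}0b.png',cv2.resize(i,(800,600),interpolation=cv2.INTER_CUBIC))
s=read_state();print(s['tcp_pos'],s['eef_rot'],s['width'])
E
```

```text
pics
top 450.50043091334305 [-0.00809064  0.          0.          0.          0.        ] [ 407.54638171   73.09128759 1443.70481401] [[0.01, -1.0, 0.01], [-0.99, -0.01, -0.11], [0.11, -0.01, -0.99]]
side 436.3955892907454 [0.05213984 0.         0.         0.         0.        ] [245.26970915 921.68481016 948.56964662] [[-0.95, -0.31, -0.02], [-0.2, 0.65, -0.74], [0.24, -0.7, -0.68]]
[139.19481103 557.40737252 230.51697378] [[-9.70188793e-01  2.42349636e-01 -6.00512730e-04]
 [ 2.42350295e-01  9.70187550e-01 -1.56567869e-03]
 [ 2.03168313e-04 -1.66453836e-03 -9.99998594e-01]] 85.31758183412313
```

View pics/top0b.png

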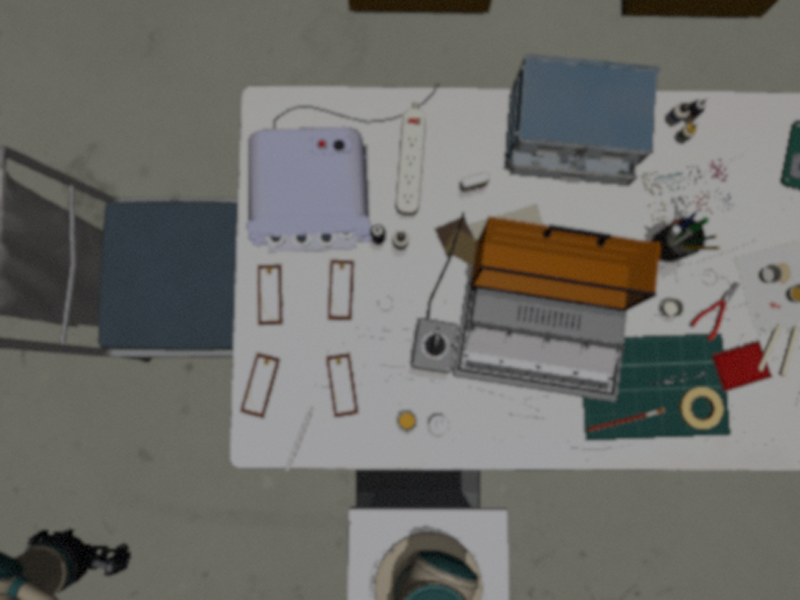

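View pics/side0b.png

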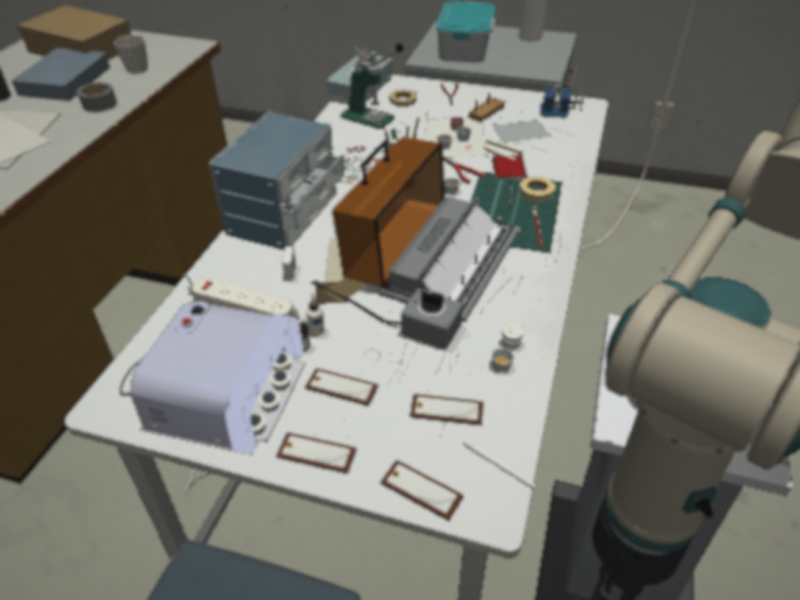

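```bash
python3 - <<'E'
from h import *
d=load('top0'); im=d['image'].astype(int)
r,g,b=im[...,0],im[...,1],im[...,2]
m=((r-b>25)&(r<190)).astype(np.uint8)
m=cv2.morphologyEx(m,cv2.MORPH_CLOSE,np.ones((3,3)))
m[:, :140]=0; m[:,235:]=0; m[:160]=0
cs,_=cv2.findContours(m,cv2.RETR_EXTERNAL,cv2.CHAIN_APPROX_NONE)
for c in cs:
    if cv2.contourArea(c)<100: continue
    q=c.reshape(-1,2).astype(float); w=onz(d,q,8)[:,:2].astype(np.float32)
    (cx,cy),(a,h),an=cv2.minAreaRect(w)
    # filled mask moments for centroid/axis
    k=np.zeros(m.shape,np.uint8); cv2.drawContours(k,[c],-1,1,-1); yy,xx=np.nonzero(k)
    P=onz(d,np.c_[xx,yy].astype(float),8)[:,:2]; mu=P.mean(0); e,v=np.linalg.eigh(np.cov((P-mu).T)); ax=v[:,1]*np.sign(v[0,1])
    print(np.round([cx,cy,a,h,an],1),'centroid',mu.round(1),'axis deg',np.degrees(np.arctan2(ax[1],ax[0])).round(1),'dims',np.sqrt(12*e).round(1), q.mean(0).round())
o=cv2.imread('pics/top0.png')
A=cv2.resize(o[130:262,255:425],None,fx=4.4,fy=4.4,interpolation=cv2.INTER_CUBIC)
cv2.imwrite('pics/st.png',A)
print(A.shape)
E
```

```text
(581, 748, 3)
```

View pics/st.png

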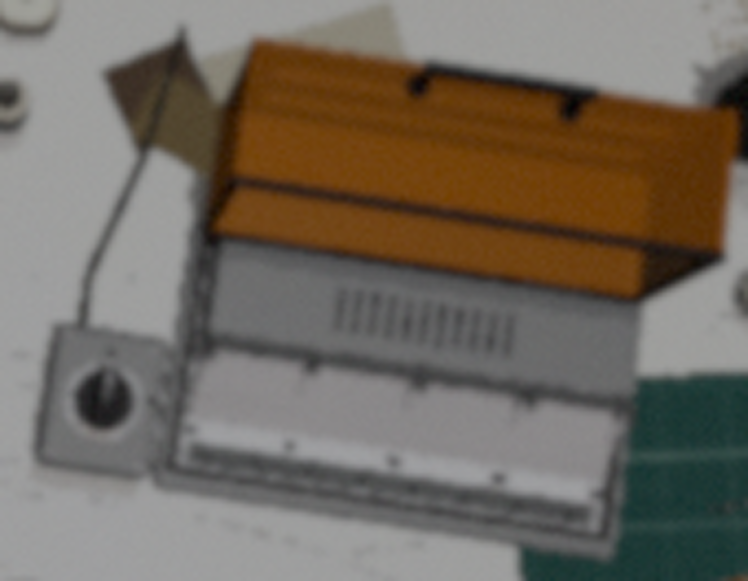

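```bash
python3 - <<'E'
from h import *
from scipy.optimize import least_squares
d=load('top0')
n=np.array([-np.sin(np.radians(42)),0,np.cos(np.radians(42))])
t=np.array([8.1,0,69.2])+20*n
S=[((55,325),(5,255,62)),((38,463),(-95,255,62)),((290,446),(-51,76,38)),((393,462),(-51,0,38)),((498,478),(-51,-76,38)),
((190,430),(-51,147,38)),((597,494),(-51,-147,38)),((311,367),t+[0,76,0]),((418,384),t),((525,401),t-[0,76,0]),((157,485),(-98,168,14)),((610,553),(-98,-168,14)),((103,398),(-45,215,98))]
px=np.array([s[0] for s in S])/4.4+[255,130]-.4; X=np.array([s[1] for s in S],float)
def W(p): c,s=np.cos(p[2]),np.sin(p[2]); return X@np.array([[c,-s,0],[s,c,0],[0,0,1]]).T+[p[0],p[1],0]
f=lambda p:(proj(d,W(p))-px).ravel()
r=least_squares(f,[450,-150,-.15],loss='soft_l1'); print(r.x,np.degrees(r.x[2])); print(f(r.x).reshape(-1,2).round(1).tolist())
im=d['image'].astype(int)
for y in (188,246): print([tuple(im[y,x]) for x in range(155,240,3)])
E
```

```text
[ 488.58033126 -223.95522318   -6.42676049] -368.2262521748892
[[-0.5, -0.6], [-1.4, 0.2], [-0.0, -1.1], [0.6, -1.1], [0.9, -1.0], [0.2, -0.9], [0.8, -1.3], [-0.5, 1.4], [0.0, 1.4], [0.5, 1.3], [-1.8, 0.6], [0.3, 1.1], [-0.2, 0.2]]
[(np.int64(157), np.int64(159), np.int64(158)), (np.int64(158), np.int64(158), np.int64(158)), (np.int64(157), np.int64(157), np.int64(157)), (np.int64(135), np.int64(130), np.int64(128)), (np.int64(139), np.int64(134), np.int64(130)), (np.int64(158), np.int64(158), np.int64(160)), (np.int64(158), np.int64(159), np.int64(160)), (np.int64(154), np.int64(154), np.int64(155)), (np.int64(103), np.int64(89), np.int64(84)), (np.int64(156), np.int64(156), np.int64(156)), (np.int64(159), np.int64(158), np.int64(159)), (np.int64(158), np.int64(159), np.int64(158)), (np.int64(159), np.int64(159), np.int64(159)), (np.int64(158), np.int64(158), np.int64(157)), (np.int64(157), np.int64(157), np.int64(158)), (np.int64(157), np.int64(158), np.int64(157)), (np.int64(160), np.int64(159), np.int64(159)), (np.int64(159), np.int64(159), np.int64(158)), (np.int64(140), np.int6
[... 1150 characters left out ...]
p.int64(158), np.int64(158), np.int64(160)), (np.int64(157), np.int64(157), np.int64(159)), (np.int64(157), np.int64(157), np.int64(158)), (np.int64(153), np.int64(153), np.int64(154)), (np.int64(148), np.int64(147), np.int64(148)), (np.int64(108), np.int64(96), np.int64(92)), (np.int64(158), np.int64(158), np.int64(160)), (np.int64(157), np.int64(157), np.int64(160)), (np.int64(158), np.int64(158), np.int64(160)), (np.int64(130), np.int64(126), np.int64(127)), (np.int64(129), np.int64(126), np.int64(127)), (np.int64(155), np.int64(154), np.int64(157)), (np.int64(158), np.int64(158), np.int64(158)), (np.int64(158), np.int64(159), np.int64(159)), (np.int64(158), np.int64(158), np.int64(159))]
```

```bash
cat > plq.py <<'E'
from h import *
def plaques(d,x0=140,x1=240,y0=160,y1=275):
    im=d['image'].astype(int); m=((im[...,0]<148)&(im[...,0]-im[...,2]>2)).astype(np.uint8)
    k=np.zeros_like(m); k[y0:y1,x0:x1]=m[y0:y1,x0:x1]; m=cv2.morphologyEx(k,cv2.MORPH_CLOSE,np.ones((3,3)))
    out=[]
    for c in cv2.findContours(m,cv2.RETR_EXTERNAL,cv2.CHAIN_APPROX_NONE)[0]:
        if not 200<cv2.contourArea(c)<1500: continue
        k=np.zeros(m.shape,np.uint8); cv2.drawContours(k,[c],-1,1,-1); yy,xx=np.nonzero(k)
        P=onz(d,np.c_[xx,yy].astype(float),8)[:,:2]; mu=P.mean(0); e,v=np.linalg.eigh(np.cov((P-mu).T)); ax=v[:,1]*np.sign(v[0,1])
        o=(mu,np.degrees(np.arctan2(ax[1],ax[0])),np.sqrt(12*e)); out.append(o); print(mu.round(1),o[1].round(1),o[2].round(1))
    return out
E
python3 -c "
from plq import *
plaques(load('top0'))"
# first go above the plaques
python3 -m jog '[[40,-30,20,-14],[80,-60,40,-14]]'
python3 - <<'E'
from h import *
s=read_state(); d=snap('wrist','w0'); T=np.array(d['T_tool_cam']); print(T.round(2).tolist(),s['tcp_pos'],np.array(s['eef_rot']).round(3).tolist())
E
```

```text
[381.2 413. ] 1.1 [ 26.4 146.9]
[396.8 177.8] 9.2 [ 53.3 128.4]
[395.  343.6] -14.1 [ 53.8 127.7]
[578.9 328.7] 2.2 [ 55.5 129.1]
[591.2 183.7] -2.1 [ 55.1 128.2]
time: 0.35
tcp_pos: [219.7, 497.1, 270.9]
eef_rot: [[-0.882, 0.47, -0.001], [0.47, 0.882, -0.002], [-0.0, -0.002, -1.0]]
wrist_force: [0.5, -0.1, 1.0]
width: 85.3
[[0.0, -0.96, -0.29, 74.91], [1.0, 0.0, -0.0, -0.3], [0.0, -0.29, 0.96, -144.13], [0.0, 0.0, 0.0, 1.0]] [219.68373271 497.08992761 270.94575454] [[-0.882, 0.47, -0.001], [0.47, 0.882, -0.002], [-0.0, -0.002, -1.0]]
```

View pics/w0.png

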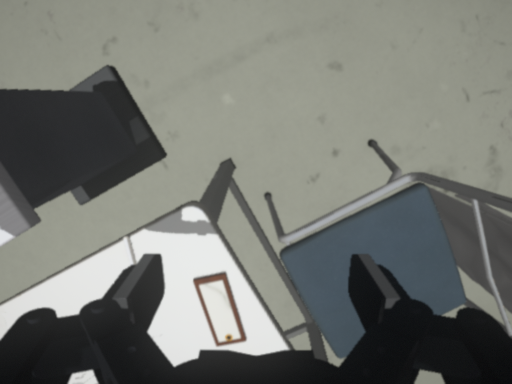

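```bash
python3 -m jog '[[30,-60,30,5],[60,-120,60,10],[80,-180,80,20],[100,-240,110,20],[120,-300,110,20],[140,-360,110,20],[160,-420,110,20],[180,-480,110,20],[180,-540,110,20],[180,-600,110,20]]' >/dev/null
python3 -m jog '[[0,-60,0,0],[0,-85,0,0],[0,-85,0,0],[0,-85,0,0],[0,-85,0,0]]'
python3 - <<'E'
from h import *
def wc(f):
    s=read_state(); d=snap('wrist',f); T=np.array(d['T_tool_cam'])
    Rt=np.array(s['eef_rot']); Rw=Rt@T[:3,:3]; c=Rt@T[:3,3]+np.array(s['tcp_pos']); d['R']=Rw.T; d['t']=-Rw.T@c; np.save('pics/'+f+'.npy',d,allow_pickle=True); return d
d=wc('w1'); print(d['fx'],d['dist_coeffs'],read_state()['tcp_pos'])
cv2.imwrite('pics/w1b.png',cv2.resize(cv2.imread('pics/w1.png'),(800,600),interpolation=cv2.INTER_CUBIC))
E
```

```text
time: 2.28
tcp_pos: [398.0, -154.9, 381.4]
eef_rot: [[-0.99, 0.138, 0.0], [0.138, 0.99, 0.0], [-0.0, 0.0, -1.0]]
wrist_force: [0.5, -0.2, -0.8]
width: 85.1
320.6353744038878 [-0.08910621  0.          0.          0.          0.        ] [ 398.02015633 -154.94791307  381.46489328]
```

View pics/w1b.png

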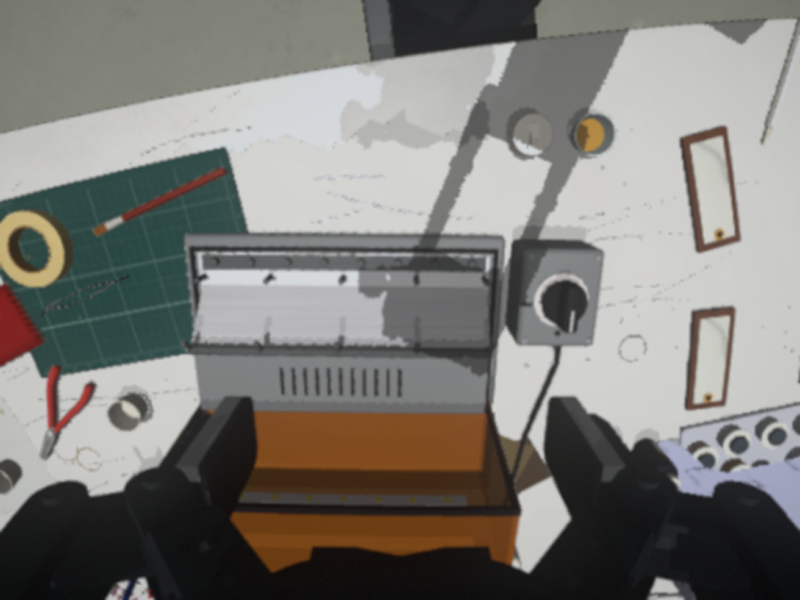

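```bash
python3 - <<'E'
from h import *
from scipy.optimize import least_squares
d=load('w1')
S=[((185,236),(-98,-168,14)),((504,237),(-98,168,14)),((270,280),(-54,-76,38)),((343,280),(-54,0,38)),((416,280),(-54,76,38)),
((513,241),(-95,175,62)),((603,250),(-95,255,62)),((598,346),(5,255,62)),((561,303),(-45,215,76)),]
px=(np.array([s[0] for s in S])+.5)/1.5625-.5; X=np.array([s[1] for s in S],float)
def W(p,X): c,s=np.cos(p[2]),np.sin(p[2]); return X@np.array([[c,-s,0],[s,c,0],[0,0,1]]).T+[p[0],p[1],0]
f=lambda p:(proj(d,W(p,X))-px).ravel()
r=least_squares(f,[488,-224,-.143],loss='soft_l1'); p=r.x; print(p,np.degrees(p[2])); print(f(p).reshape(-1,2).round(1).tolist())
# refine picture overlay, both views
n=np.array([-np.sin(np.radians(42)),0,np.cos(np.radians(42))])
E=[[-98,y,14] for y in(-168,168)]+[[98,y,14] for y in(-168,168)]+[[-70,y,24] for y in(-133,-95,-57,-19,19,57,95,133)]+[[-54,y,38] for y in(-147,-76,0,76,147)]+[[-54,y,14] for y in(-147,-76,0,76,147)]
E+=[list(np.array([8.1,y,69.2])+22*n) for y in(-147,-76,0,76,147)]+[[a,b,62] for a in(-95,5) for b in(175,255)]+[[-45,215,98]]
E=np.array(E,float)
o=cv2.imread('pics/w1.png')[130:250,100:410]; o=cv2.resize(o,None,fx=2.5,fy=2.5,interpolation=cv2.INTER_CUBIC)
for u,v in proj(d,W(p,E)): cv2.circle(o,(int((u-100+.5)*2.5),int((v-130+.5)*2.5)),2,(0,0,255),-1)
dt=load('top0'); q=cv2.resize(cv2.imread('pics/top0.png')[160:262,260:420],None,fx=4.8,fy=4.8,interpolation=cv2.INTER_CUBIC)[:299]
q=cv2.resize(cv2.imread('pics/top0.png')[190:262,255:410],None,fx=5,fy=4.0,interpolation=cv2.INTER_CUBIC)
for u,v in proj(dt,W(p,E)): cv2.circle(q,(int((u-255+.5)*5),int((v-190+.5)*4)),2,(0,0,255),-1)
cv2.imwrite('pics/ov.png',np.vstack([o,q]))
E
```

```text
[ 4.87689193e+02 -2.28430912e+02 -1.43799488e-01] -8.239103766986949
[[-2.4, -1.1], [0.9, -1.0], [-3.2, 0.7], [-1.8, 0.9], [0.0, 1.2], [6.4, 3.5], [2.0, -1.5], [-2.7, 0.2], [2.1, -0.6]]
```

View pics/ov.png

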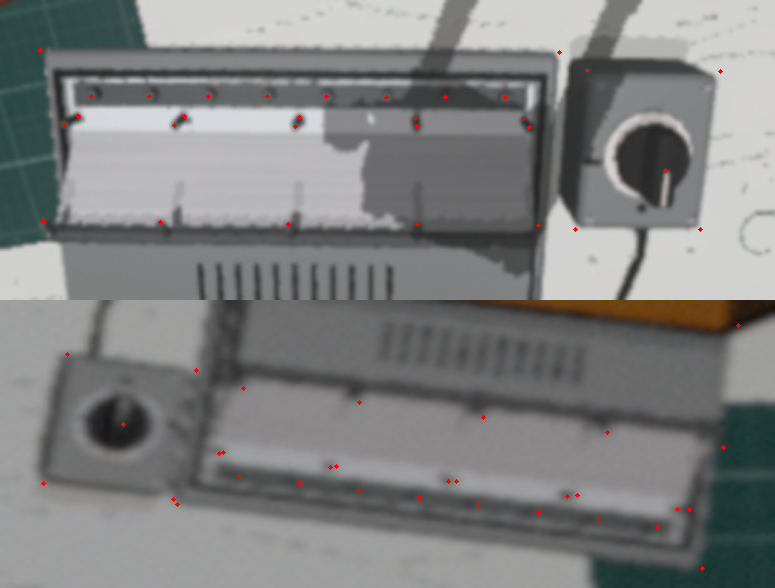

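```bash
python3 - <<'E'
from h import *
from scipy.optimize import least_squares
d=load('w1'); dt=load('top0')
a=lambda q:(np.array(q,float)+.5)/1.5625-.5
# plaque frame outer corners in wrist view
for q in ([(680,138),(724,126),(740,239),(697,252)],[(695,310),(735,307),(725,406),(686,409)]):
    P=onz(d,a(q),8); print('plaque wrist',P.mean(0).round(1),[np.linalg.norm(P[i]-P[i-1]).round(1) for i in range(4)])
S1=[(a((185,236)),(-98,-168,14)),(a((504,237)),(-98,168,14)),(a((603,250)),(-95,255,62)),(a((598,346)),(5,255,62)),(a((561,303)),(-45,215,76))]
b=lambda q:(np.array(q,float)+.5)/2.5-.5+np.array([100,130])
S1+=[(b((175,125)),(-54,-76,38)),(b((296,126)),(-54,0,38)),(b((417,124)),(-54,76,38)),(b((529,127)),(-54,147,38)),(b((66,124)),(-54,-147,38)),(b((584,72)),(-95,175,62))]
c=lambda q:(np.array(q,float)+.5)/4.4-.5+np.array([255,130])
S2=[(c(q),X) for q,X in [((55,325),(5,255,62)),((38,463),(-95,255,62)),((290,446),(-54,76,38)),((393,462),(-54,0,38)),((498,478),(-54,-76,38)),((190,430),(-54,147,38)),((597,494),(-54,-147,38)),((157,485),(-98,168,14)),((612,555),(-98,-168,14)),((103,398),(-45,215,76))]]
def W(p,X): c,s=np.cos(p[2]),np.sin(p[2]); return np.array(X,float)@np.array([[c,-s,0],[s,c,0],[0,0,1]]).T+[p[0],p[1],0]
for D,S in((d,S1),(dt,S2)):
    px=np.array([s[0] for s in S]);X=[s[1] for s in S]
    f=lambda p:(proj(D,W(p,X))-px).ravel()
    r=least_squares(f,[488,-224,-.143],loss='soft_l1').x; print(r,np.degrees(r[2]),f(r).reshape(-1,2).round(1).tolist())
E
```

```text
plaque wrist [395.7 174.5   8. ] [np.float64(122.8), np.float64(48.6), np.float64(122.1), np.float64(50.3)]
plaque wrist [590.3 182.    8. ] [np.float64(124.4), np.float64(48.2), np.float64(125.4), np.float64(50.1)]
[ 4.88228191e+02 -2.28533234e+02 -1.44860139e-01] -8.299874583213114 [[-2.3, -0.9], [1.0, -0.6], [1.9, -1.0], [-2.8, 0.7], [2.1, -0.1], [-0.2, 0.3], [-0.5, 0.2], [-0.4, 1.3], [0.0, 0.5], [-0.6, 0.6], [1.2, -0.5]]
[ 4.88704971e+02 -2.24664395e+02 -1.44600321e-01] -8.284988095999692 [[-0.2, -0.8], [-1.2, 0.1], [0.0, -0.2], [0.7, -0.2], [0.9, -0.1], [0.2, -0.1], [0.9, -0.3], [-1.6, 0.5], [0.1, 0.7], [-0.4, 0.4]]
```

```bash
python3 -m jog '[[0,50,-20,8],[0,100,-50,17],[0,150,-100,17],[-7,200,-150,17],[-14,250,-200,17],[-14,300,-250,17],[-14,328,-300,17],[-14,328,-330,17],[-14,328,-330,17],[-14,328,-330,17]]' 1 60 && python3 - <<'E'
from plq import *
plaques(snap('top','t1'))
s=read_state(); d=snap('wrist','w2')
E
```

```text
time: 3.58
tcp_pos: [384.9, 172.2, 52.5]
eef_rot: [[-0.988, -0.157, 0.002], [-0.157, 0.988, 0.0], [-0.002, 0.0, -1.0]]
wrist_force: [0.5, 0.0, 0.7]
width: 85.7
[381.8 413. ] 0.7 [ 26.2 145.1]
[578.4 328.7] 2.3 [ 55.1 128.6]
[591.  183.5] -1.5 [ 55.1 127.4]
```

View pics/w2.png

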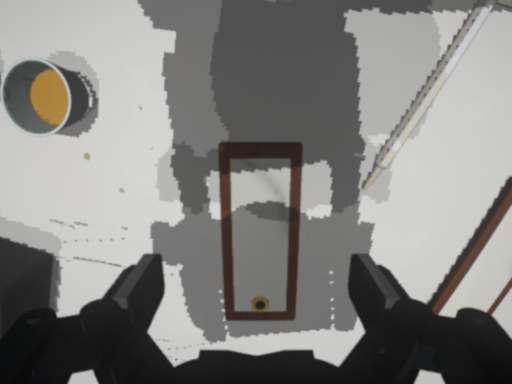

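```bash
python3 -m jog '[[0,0,-30,0],[0,0,-45,0],[0,0,-52,0],[0,0,-55,0],[0,0,-55,0]]'; python3 -m jog '[[0,0,0,0],[0,0,0,0],[0,0,0,0],[0,0,0,0],[0,0,0,0],[0,0,0,0],[0,0,0,0],[0,0,0,0]]' 0 60; python3 -m jog '[[0,0,10,0],[0,0,40,0],[0,0,80,0],[0,0,120,0],[0,0,160,0],[0,0,160,0]]'; python3 -c "
from h import *
snap('wrist','w3');snap('side','s3')
a=cv2.imread('pics/w3.png');b=cv2.imread('pics/s3.png')
cv2.imwrite('pics/c3.png',np.hstack([a[150:384,50:450],cv2.resize(b[150:384,200:400],(400,468))[:234]]))"
```

```text
time: 4.3
tcp_pos: [384.7, 171.9, -3.1]
eef_rot: [[-0.988, -0.156, 0.001], [-0.156, 0.988, 0.0], [-0.002, 0.0, -1.0]]
wrist_force: [-0.2, -0.8, 0.1]
width: 85.3
time: 5.3
tcp_pos: [384.6, 172.1, -2.6]
eef_rot: [[-0.988, -0.156, 0.002], [-0.156, 0.988, 0.0], [-0.002, 0.0, -1.0]]
wrist_force: [-1.6, -1.0, 11.8]
width: 48.2
time: 6.05
tcp_pos: [386.2, 172.5, 159.4]
eef_rot: [[-0.988, -0.156, 0.007], [-0.156, 0.988, 0.002], [-0.008, 0.001, -1.0]]
wrist_force: [0.3, 0.2, -1.9]
width: 48.2
```

View pics/c3.png

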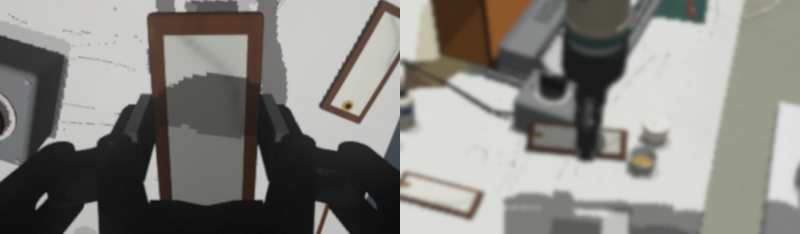

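```bash
python3 -m jog '[[0,-30,0,-8],[0,-85,0,-17],[0,-140,0,-17],[0,-195,0,-17],[20,-250,0,-17],[40,-305,0,-17],[50,-360,0,-17],[66,-415,0,-17],[66,-465,0,-17],[66,-510,0,-17]]' >/dev/null; python3 -m jog '[[0,0,0,0],[0,0,-20,0],[0,0,-50,0],[0,0,-68,0],[0,0,-68,0],[0,0,-68,0]]'
```

```text
time: 8.15
tcp_pos: [450.1, -337.6, 88.3]
eef_rot: [[-0.99, 0.139, -0.0], [0.139, 0.99, 0.001], [0.0, 0.001, -1.0]]
wrist_force: [-0.1, 0.1, -0.2]
width: 48.0
```

```bash
python3 -m jog '[[2,0,-6,0],[2,0,-11,0],[2,0,-14,0],[2,0,-17,0],[2,0,-20,0],[2,0,-23,0],[2,0,-26,0],[2,0,-26,0]]' - 20;  python3 -c "
from h import *
print(read_state()['joint_torque'])
snap('side','s4');snap('wrist','w4')
a=cv2.imread('pics/w4.png');b=cv2.imread('pics/s4.png')
cv2.imwrite('pics/c4.png',np.hstack([cv2.resize(a[100:384],(512,284)),cv2.resize(b[80:184,210:310],None,fx=2.73,fy=2.73,interpolation=cv2.INTER_CUBIC)[:284]]))"
```

```text
time: 9.15
tcp_pos: [450.7, -338.0, 64.7]
eef_rot: [[-0.99, 0.139, -0.001], [0.139, 0.99, -0.0], [0.001, -0.001, -1.0]]
wrist_force: [-6.5, 3.5, 16.4]
width: 47.8
[  0.97082846 -34.63859439 -18.44144046   0.60826622  -2.19924152
   0.0878277 ]
```

View pics/c4.png

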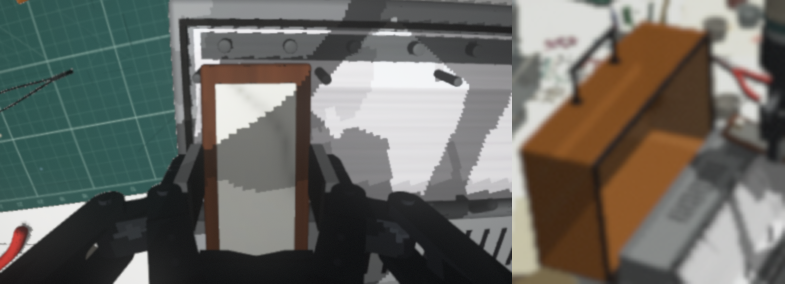

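```bash
python3 -m jog '[[1,0,-3,0],[1,0,-6,0],[1,0,-9,0],[1,0,-12,0],[1,0,-12,0]]';python3 -m jog '[[0,0,-3,0],[0,0,-5,0],[0,0,-5,0],[0,0,-5,0]]'
```

```text
time: 9.88
tcp_pos: [451.0, -338.0, 53.1]
eef_rot: [[-0.99, 0.139, -0.003], [0.139, 0.99, -0.0], [0.003, -0.001, -1.0]]
wrist_force: [-8.6, 2.7, 19.0]
width: 48.0
time: 10.38
tcp_pos: [451.7, -338.1, 48.6]
eef_rot: [[-0.99, 0.139, -0.001], [0.139, 0.99, -0.001], [0.001, -0.001, -1.0]]
wrist_force: [-8.8, 3.9, 21.6]
width: 48.0
```

```bash
python3 -m jog '[[-2,0,-1,0],[-4,1,-2,0],[-6,1,-3,0],[-8,1,-3,0],[-8,1,-3,0]]'; python3 -c "
from h import *
snap('wrist','w5')
a=cv2.imread('pics/w5.png');
cv2.imwrite('pics/c5.png',cv2.resize(a[90:290,150:400],None,fx=2.4,fy=2.4,interpolation=cv2.INTER_CUBIC))"
```

```text
time: 11.0
tcp_pos: [446.3, -338.8, 45.1]
eef_rot: [[-0.99, 0.14, 0.004], [0.14, 0.99, -0.004], [-0.005, -0.003, -1.0]]
wrist_force: [-2.0, 0.6, 14.0]
width: 47.9
```

View pics/c5.png

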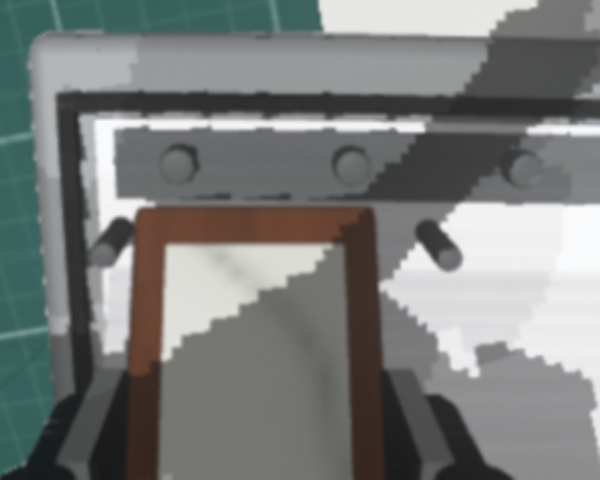

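```bash
python3 -m jog '[[0,2,0,0],[0,3.5,0,0],[-2,3.5,-1,0],[-4,3.5,-1,0],[-6,3.5,-1,0],[-6,4,-1,0]]'; python3 -c "
from h import *
snap('wrist','w6')
a=cv2.imread('pics/w6.png');
cv2.imwrite('pics/c6.png',cv2.resize(a[90:290,150:400],None,fx=2.4,fy=2.4,interpolation=cv2.INTER_CUBIC))"
```

```text
time: 11.8
tcp_pos: [438.6, -333.1, 41.0]
eef_rot: [[-0.99, 0.14, -0.001], [0.14, 0.99, 0.0], [0.001, 0.0, -1.0]]
wrist_force: [-0.4, -1.0, -0.1]
width: 48.0
```

View pics/c6.png

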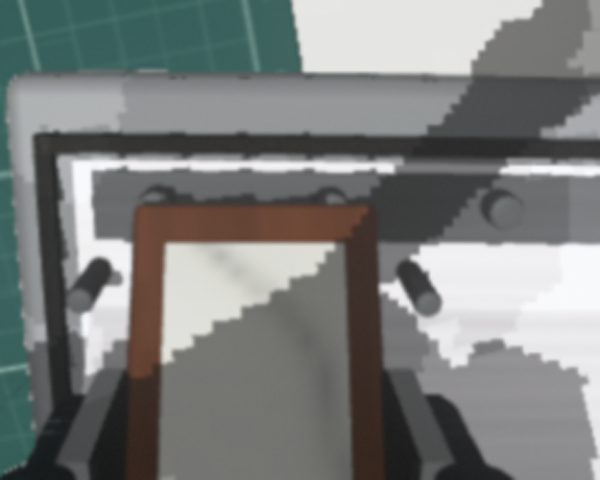

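```bash
python3 -m jog '[[3,0,0,0],[6,0,0,0],[8,0,0,0],[8,-1,-2,0],[8,-1,-4,0],[8,-1,-4,0]]'; python3 -m jog '[[0,0,-2,0],[0,0,-3,0],[0,0,-3,0],[0,0,-3,0]]';python3 -c "
from h import *
snap('wrist','w7');snap('side','s7');snap('top','t7')
a=cv2.imread('pics/w7.png');b=cv2.imread('pics/s7.png')
cv2.imwrite('pics/c7.png',np.hstack([cv2.resize(a[90:290,150:400],None,fx=1.6,fy=1.6,interpolation=cv2.INTER_CUBIC),cv2.resize(b[90:190,230:330],(320,320),interpolation=cv2.INTER_CUBIC)]))"
```

```text
time: 12.6
tcp_pos: [442.6, -332.4, 37.8]
eef_rot: [[-0.99, 0.139, -0.008], [0.139, 0.99, 0.004], [0.009, 0.002, -1.0]]
wrist_force: [-13.4, 2.5, 13.0]
width: 48.0
time: 13.1
tcp_pos: [443.6, -332.5, 35.5]
eef_rot: [[-0.99, 0.138, -0.006], [0.138, 0.99, 0.003], [0.007, 0.002, -1.0]]
wrist_force: [-11.8, 3.3, 15.7]
width: 48.3
```

View pics/c7.png

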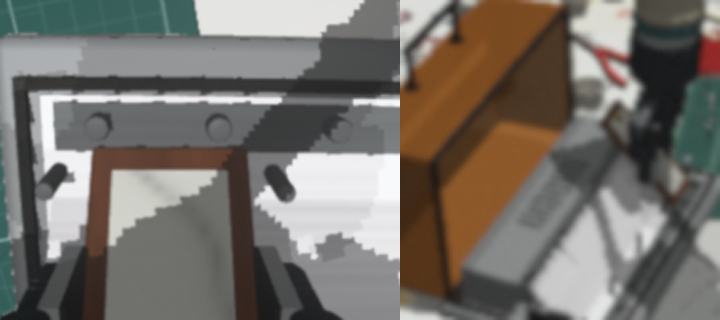

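```bash
python3 -m jog '[[0,0,2,0],[0,0,2,0],[0,0,2,0],[0,0,2,0]]' 0.68;python3 -m jog '[[0,0,5,0],[0,0,15,0],[0,0,30,0],[0,0,60,0],[0,0,100,0],[-20,0,100,0],[-20,0,100,0]]'; python3 -c "
from h import *
snap('wrist','w8');snap('top','t8')
s=read_state();d=load('w8');T=np.array(d['T_tool_cam']);Rt=np.array(s['eef_rot']);Rw=Rt@T[:3,:3];d['R']=Rw.T;d['t']=-Rw.T@(Rt@T[:3,3]+np.array(s['tcp_pos']));np.save('pics/w8.npy',d,allow_pickle=True)
cv2.imwrite('pics/c8.png',cv2.resize(cv2.imread('pics/w8.png')[70:330,60:460],None,fx=1.8,fy=1.8,interpolation=cv2.INTER_CUBIC))"
```

```text
time: 13.75
tcp_pos: [447.3, -334.2, 36.1]
eef_rot: [[-0.99, 0.14, 0.0], [0.14, 0.99, 0.0], [-0.0, 0.0, -1.0]]
wrist_force: [0.1, 0.2, 0.1]
width: 58.3
time: 14.62
tcp_pos: [425.3, -333.5, 136.6]
eef_rot: [[-0.99, 0.141, -0.001], [0.141, 0.99, 0.001], [0.001, 0.001, -1.0]]
wrist_force: [-0.4, 0.9, 0.1]
width: 58.1
```

View pics/c8.png

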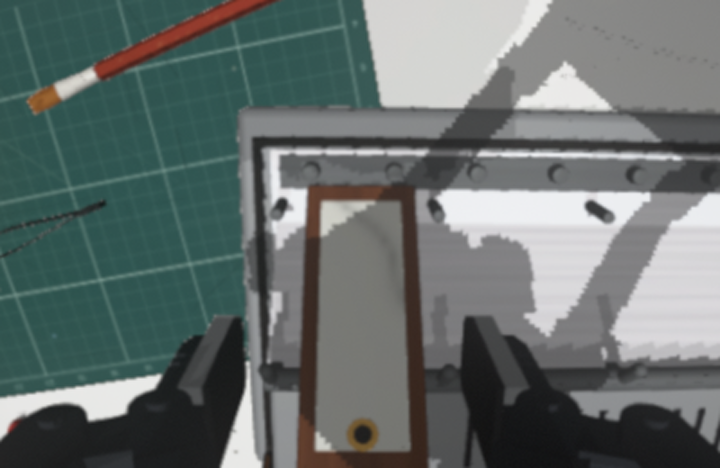

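```bash
python3 - <<'E'
from h import *
from scipy.optimize import least_squares
d=load('w8')
S=[((311,171),(-70,-133,24)),((394,171),(-70,-95,24)),((476,172),(-70,-57,24)),((558,173),(-70,-19,24)),((636,174),(-70,19,24)),((279,212),(-54,-147,38)),((438,214),(-54,-76,38)),((607,214),(-54,0,38)),((241,109),(-98,-168,14))]
px=(np.array([s[0] for s in S])+.5)/1.8-.5+[60,70]; X=np.array([s[1] for s in S],float)
def W(p,X): c,s=np.cos(p[2]),np.sin(p[2]); return X@np.array([[c,-s,0],[s,c,0],[0,0,1]]).T+[p[0],p[1],0]
f=lambda p:(proj(d,W(p,X))-px).ravel()
p=least_squares(f,[488,-224,-.143],loss='soft_l1').x; print(p,np.degrees(p[2])); print(f(p).reshape(-1,2).round(1).tolist())
from plq import *
plaques(load('t8'))
q=(np.array([[312,186],[413,187],[362,433]])+.5)/1.8-.5+[60,70]
c,s=np.cos(p[2]),np.sin(p[2])
P=onz(d,q,[20,20,14+114*0.669+2]); print(((P[:,:2]-p[:2])@np.array([[c,-s],[s,c]])).round(1))
for x,y in((-20,-38),(-20,38),(-20,111.5)): print(W(p,np.array([[x,y,0.]])).round(1))
E
```

```text
[ 4.87316465e+02 -2.28305934e+02 -1.44073646e-01] -8.254811878800204
[[-1.1, 0.1], [-0.3, 0.2], [0.8, -0.0], [1.0, -0.1], [2.1, -0.1], [-2.1, 0.8], [0.2, 0.1], [0.9, 0.6], [-4.5, -1.5]]
[381.6 413.1] 1.0 [ 26.1 147.2]
[395.1 343.4] -14.1 [ 53.3 127.4]
[578.1 328.5] 2.6 [ 55.5 128.9]
[590.5 183.5] -1.4 [ 54.4 128.1]
[[ -62.3 -132. ]
 [ -62.   -85.5]
 [  18.6 -109.4]]
[[ 462.1 -263.     0. ]]
[[ 473.  -187.8    0. ]]
[[ 483.5 -115.1    0. ]]
```

```bash
python3 -m jog '[[0,50,4,0],[0,105,4,0],[0,160,4,0],[0,215,4,0],[0,270,4,0],[0,325,4,0],[10,380,4,0],[50,425,4,3],[100,470,0,6],[140,500,-30,6]]' >/dev/null; python3 -m jog '[[5,8,-20,0],[13,15,-45,0],[13,15,-55,0],[13,15,-55,0],[13,15,-55,0]]' 1 60; python3 - <<'E'
from h import *
s=read_state(); d=snap('wrist','w9'); T=np.array(d['T_tool_cam']);Rt=np.array(s['eef_rot']);Rw=Rt@T[:3,:3];d['R']=Rw.T;d['t']=-Rw.T@(Rt@T[:3,3]+np.array(s['tcp_pos']))
np.save('pics/w9.npy',d,allow_pickle=True)
im=d['image'].astype(int); m=((im[...,0]-im[...,2]>12)&(im[...,0]<150)&(im[...,0]-im[...,1]>12)).astype(np.uint8); 
n,l,st,ct=cv2.connectedComponentsWithStats(m)
for i in range(1,n):
    if st[i,4]>400:
        yy,xx=np.nonzero(l==i); P=onz(d,np.c_[xx,yy].astype(float),8)[:,:2].astype(np.float32); print(cv2.minAreaRect(P),st[i])
E
```

```text
time: 16.6
tcp_pos: [580.1, 180.5, 52.2]
eef_rot: [[-0.999, 0.036, 0.001], [0.036, 0.999, 0.0], [-0.001, 0.0, -1.0]]
wrist_force: [-0.2, -0.0, 1.7]
width: 85.5
((580.0819702148438, 327.5530700683594), (124.4601058959961, 49.91107177734375), 2.2132601737976074) [ 435  119   77  181 3594]
((591.14794921875, 181.76278686523438), (48.87044906616211, 123.94525146484375), 88.06951141357422) [ 218  143   83  178 4378]
```

```bash
python3 -m jog '[[-1,1.5,-30,0],[-1,1.5,-45,0],[-1,1.5,-51,0],[-1,1.5,-53.5,0],[-1,1.5,-53.5,0]]'; python3 -m jog '[[0,0,0,0],[0,0,0,0],[0,0,0,0],[0,0,0,0],[0,0,0,0],[0,0,0,0],[0,0,0,0],[0,0,0,0]]' 0 60; python3 -m jog '[[0,0,10,0],[0,0,40,0],[0,0,80,0],[0,0,120,0],[0,0,160,0],[0,0,160,0]]'
```

```text
time: 17.27
tcp_pos: [579.3, 182.3, -1.7]
eef_rot: [[-0.999, 0.035, 0.001], [0.035, 0.999, 0.0], [-0.001, 0.0, -1.0]]
wrist_force: [0.3, -0.5, -0.0]
width: 85.4
time: 18.27
tcp_pos: [579.6, 182.4, -1.2]
eef_rot: [[-0.999, 0.035, 0.002], [0.035, 0.999, 0.0], [-0.002, 0.0, -1.0]]
wrist_force: [-0.6, 0.1, 6.7]
width: 48.1
time: 19.02
tcp_pos: [581.1, 182.7, 161.8]
eef_rot: [[-0.999, 0.035, 0.008], [0.035, 0.999, 0.002], [-0.008, 0.002, -1.0]]
wrist_force: [0.8, -0.0, -0.9]
width: 47.8
```

```bash
python3 -m jog '[[-45,-30,0,0],[-95,-60,0,-6],[-140,-100,0,-6],[-140,-160,0,-6],[-140,-215,0,-6],[-140,-270,0,-6],[-140,-325,0,-6],[-135,-380,0,-6],[-125,-425,0,-6],[-121,-445,0,-6]]' >/dev/null; python3 -m jog '[[0,0,0,0],[0,0,-20,0],[0,0,-50,0],[0,0,-72,0],[0,0,-72,0],[0,0,-72,0]]'; python3 - <<'E'
from h import *
s=read_state(); d=snap('wrist','w10')
E
```

```text
time: 21.02
tcp_pos: [458.2, -261.8, 86.6]
eef_rot: [[-0.99, 0.138, 0.001], [0.138, 0.99, 0.0], [-0.001, 0.0, -1.0]]
wrist_force: [1.4, -0.0, 0.5]
width: 48.4
```

```bash
python3 -m jog '[[2,-1,-6,0],[2,-1,-10,0],[2,-1,-14,0],[2,-1,-18,0],[2,-1,-22,0],[2,-1,-26,0],[2,-1,-30,0],[2,-1,-34,0],[2,-1,-38,0],[2,-1,-38,0]]' - 20; python3 -m jog '[[0,0,-3,0],[0,0,-6,0],[0,0,-9,0],[0,0,-9,0]]';python3 -m jog '[[0,0,2,0],[0,0,2,0],[0,0,2,0],[0,0,2,0],[0,0,2,0]]' 0.68;python3 -m jog '[[0,0,5,0],[0,0,15,0],[0,0,30,0],[0,0,60,0],[0,0,100,0],[-20,0,100,0],[-20,0,100,0]]'; python3 -c "
from h import *
snap('wrist','w11');snap('top','t11')
cv2.imwrite('pics/c11.png',cv2.resize(cv2.imread('pics/w11.png')[70:330,60:460],None,fx=1.8,fy=1.8,interpolation=cv2.INTER_CUBIC))"
```

```text
time: 22.32
tcp_pos: [458.5, -263.6, 49.4]
eef_rot: [[-0.99, 0.139, -0.002], [0.139, 0.99, 0.0], [0.002, -0.0, -1.0]]
wrist_force: [-7.1, 2.7, 13.8]
width: 48.3
time: 22.82
tcp_pos: [459.3, -264.0, 41.3]
eef_rot: [[-0.99, 0.139, 0.0], [0.139, 0.99, -0.001], [-0.0, -0.001, -1.0]]
wrist_force: [-7.8, 3.0, 20.0]
width: 47.6
time: 23.45
tcp_pos: [459.9, -263.7, 40.6]
eef_rot: [[-0.99, 0.14, -0.0], [0.14, 0.99, 0.0], [0.0, 0.0, -1.0]]
wrist_force: [-0.0, -0.5, 0.9]
width: 58.3
time: 24.32
tcp_pos: [438.1, -263.0, 141.2]
eef_rot: [[-0.99, 0.141, -0.001], [0.141, 0.99, 0.001], [0.001, 0.0, -1.0]]
wrist_force: [0.7, 0.5, -0.8]
width: 58.2
```

View pics/c11.png

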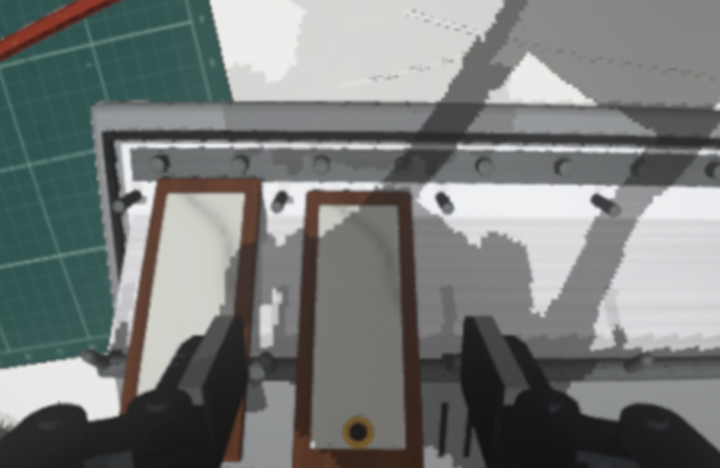

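```bash
python3 -m jog '[[10,0,0,0],[20,0,0,0],[20,0,-40,0],[20,0,-80,0],[20,0,-95,0],[20,0,-99,0],[20,0,-99,0]]';python3 -m jog '[[0,0,0,0],[0,0,0,0],[0,0,0,0],[0,0,0,0],[0,0,0,0]]' 0.4 20;  python3 -m jog '[[-1,0,-1,0],[-2,0.5,-2,0],[-3,0.5,-2.5,0],[-4,0.5,-3.5,0],[-5,0.5,-4,0],[-5,0.5,-4,0],[-5,0.5,-4,0]]'; python3 -m jog '[[0,0,0,0],[0,0,0,0],[0,0,0,0],[0,0,0,0],[0,0,0,0]]' 0.68;python3 -m jog '[[0,0,5,0],[0,0,15,0],[0,0,30,0],[0,0,60,0],[0,0,104,0],[-15,0,104,0],[-15,0,104,0]]'; python3 -c "
from h import *
snap('wrist','w12');snap('top','t12')
for f in('w11','w12'):
  im=load(f)['image'].astype(int); print(f)
  for x in(215,250,275,170,180,190):
    c=im[140:200,x]; m=(c[:,0]-c[:,2]>15); print(x,140+np.argmax(m))"
```

```text
time: 25.3
tcp_pos: [460.8, -264.3, 42.6]
eef_rot: [[-0.99, 0.14, 0.001], [0.14, 0.99, -0.001], [-0.002, -0.001, -1.0]]
wrist_force: [0.4, -1.1, 0.7]
width: 57.9
time: 25.92
tcp_pos: [460.8, -264.4, 43.0]
eef_rot: [[-0.99, 0.14, 0.002], [0.14, 0.99, -0.002], [-0.002, -0.001, -1.0]]
wrist_force: [0.4, -0.4, 5.6]
width: 49.3
time: 26.8
tcp_pos: [460.5, -264.7, 42.5]
eef_rot: [[-0.99, 0.142, 0.012], [0.142, 0.99, -0.004], [-0.013, -0.002, -1.0]]
wrist_force: [6.0, 5.4, 23.5]
width: 49.4
time: 27.42
tcp_pos: [454.7, -263.2, 37.6]
eef_rot: [[-0.99, 0.14, -0.001], [0.14, 0.99, 0.0], [0.001, 0.0, -1.0]]
wrist_force: [-0.3, 0.5, 0.6]
width: 58.3
time: 28.3
tcp_pos: [438.6, -262.7, 142.4]
eef_rot: [[-0.99, 0.14, -0.0], [0.14, 0.99, 0.0], [0.0, 0.0, -1.0]]
wrist_force: [0.2, -0.5, 0.1]
width: 57.6
w11
215 140
250 176
275 177
170 169
180 169
190 169
w12
215 140
250 173
275 174
170 168
180 168
190 168
```

```bash
python3 -m jog '[[10,0,0,0],[15,0,0,0],[17,-0.5,-40,0],[18,-0.5,-80,0],[18,-0.5,-95,0],[18,-0.5,-101,0],[18,-0.5,-101,0]]';python3 -m jog '[[0,0,0,0],[0,0,0,0],[0,0,0,0],[0,0,0,0],[0,0,0,0]]' 0.4 20;  python3 -m jog '[[-1,0,0.5,0],[-2,0.5,0.5,0],[-3,0.5,0.5,0],[-4,0.5,0.5,0],[-5,0.5,0.5,0],[-5,0.5,0.5,0],[-5,0.5,0.5,0]]'; python3 -m jog '[[0,0,0,0],[0,0,0,0],[0,0,0,0],[0,0,0,0],[0,0,0,0]]' 0.68;python3 -m jog '[[0,0,5,0],[0,0,15,0],[0,0,30,0],[0,0,60,0],[0,0,100,0],[-13,0,100,0],[-13,0,100,0]]'; python3 -c "
from h import *
snap('wrist','w13');snap('top','t13')
for f in('w11','w12','w13'):
  im=load(f)['image'].astype(int); print(f)
  for x in(250,275,170,190):
    c=im[140:200,x]; m=(c[:,0]-c[:,2]>15); print(x,140+np.argmax(m),end=' ')"
```

```text
time: 29.28
tcp_pos: [458.6, -264.2, 41.4]
eef_rot: [[-0.99, 0.14, 0.001], [0.14, 0.99, -0.001], [-0.001, -0.0, -1.0]]
wrist_force: [-0.7, -0.2, 0.4]
width: 58.2
time: 29.9
tcp_pos: [458.6, -264.3, 41.9]
eef_rot: [[-0.99, 0.14, 0.002], [0.14, 0.99, -0.001], [-0.002, -0.001, -1.0]]
wrist_force: [0.1, -0.6, 5.9]
width: 49.5
time: 30.78
tcp_pos: [453.5, -263.5, 41.7]
eef_rot: [[-0.99, 0.14, 0.001], [0.14, 0.99, -0.0], [-0.001, -0.0, -1.0]]
wrist_force: [3.2, 0.9, 5.3]
width: 49.9
time: 31.4
tcp_pos: [452.8, -263.2, 41.3]
eef_rot: [[-0.99, 0.14, -0.0], [0.14, 0.99, 0.0], [0.0, 0.0, -1.0]]
wrist_force: [-0.0, 0.1, 0.8]
width: 58.4
time: 32.28
tcp_pos: [438.7, -262.7, 141.7]
eef_rot: [[-0.99, 0.14, -0.0], [0.14, 0.99, 0.0], [0.001, 0.0, -1.0]]
wrist_force: [-0.5, -0.8, -1.0]
width: 58.3
w11
250 176 275 177 170 169 190 169 w12
250 173 275 174 170 168 190 168 w13
250 167 275 167 170 168 190 168
```

```bash
cat > chk.py <<'E'
from h import *
import sys
p=[487.3,-228.3,-0.1441]
def W(X): c,s=np.cos(p[2]),np.sin(p[2]); return np.array(X,float)@np.array([[c,-s,0],[s,c,0],[0,0,1]]).T+[p[0],p[1],0]
def wl(f,s):
    d=load(f);T=np.array(d['T_tool_cam']);Rt=np.array(s['eef_rot']);Rw=Rt@T[:3,:3];d['R']=Rw.T;d['t']=-Rw.T@(Rt@T[:3,3]+np.array(s['tcp_pos']));return d
if __name__=='__main__':
    f=sys.argv[1]; d=wl(f,read_state()); im=d['image'].astype(int)
    for y in map(float,sys.argv[2:]):
        q=proj(d,W([[-66,y-15,20],[-66,y+15,20],[15.7,y,93.6]])); 
        o=[]
        for u,v in q[:2]:
            c=im[:,int(round(u))]; m=(c[:,0]-c[:,2]>15)&(c[:,0]<150); m[:int(v)-15]=0; o.append(int(np.argmax(m)))
        u,v=q[2].astype(int); w=im[max(v-25,0):v+25,max(u-25,0):u+25]; b=(w[...,0]-w[...,2]>60)&(w[...,1]-w[...,2]>30); yy,xx=np.nonzero(b)
        print(y,'expected foot rows',q[:2,1].round(1),'seen',o,'eyelet exp',q[2].round(1),'seen',(xx.mean()+max(u-25,0)).round(1) if len(xx) else None,(yy.mean()+max(v-25,0)).round(1) if len(xx) else None,len(xx))
E
python3 chk.py w13 -109.4 -38
```

```text
-109.4 expected foot rows [164.4 164.4] seen [168, 168] eyelet exp [158.7 299.3] seen None None 0
-38.0 expected foot rows [164.5 164.7] seen [167, 168] eyelet exp [260.1 300.5] seen 257.4 302.3 65
```

```bash
python3 -c "
from plq import *
plaques(load('t13'))"
```

```text
[381.4 413.1] 1.0 [ 26.3 147.4]
[395.5 343.3] -14.7 [ 53.6 127.8]
[578.5 328.7] 2.1 [ 55.1 128.8]
```

```bash
python3 -m jog '[[0,55,4,0],[0,115,4,0],[0,175,4,0],[0,235,4,0],[0,295,4,0],[-10,355,4,0],[-20,415,4,-2],[-30,475,4,-4],[-45,535,-10,-6],[-56,590,-40,-6]]' >/dev/null; python3 -m jog '[[0,8,-20,0],[0,16,-45,0],[0,16,-50,0],[0,16,-50,0],[0,16,-50,0]]' 1 60; cat > pw.py <<'E'
from chk import *
snap('wrist','wp'); d=wl('wp',read_state())
im=d['image'].astype(int); m=((im[...,0]-im[...,2]>12)&(im[...,0]<150)&(im[...,0]-im[...,1]>12)).astype(np.uint8)
n,l,st,ct=cv2.connectedComponentsWithStats(m)
for i in range(1,n):
    if st[i,4]>400:
        yy,xx=np.nonzero(l==i); P=onz(d,np.c_[xx,yy].astype(float),8)[:,:2].astype(np.float32); print(cv2.minAreaRect(P),st[i])
E
python3 pw.py
```

```text
time: 34.25
tcp_pos: [384.9, 341.0, 53.0]
eef_rot: [[-0.97, 0.243, 0.001], [0.243, 0.97, 0.001], [-0.001, 0.001, -1.0]]
wrist_force: [-0.9, -0.1, 0.2]
width: 85.6
((346.58319091796875, 371.0992736816406), (17.171985626220703, 15.564116477966309), 73.81059265136719) [276 140  29  28 428]
((395.7433166503906, 341.9111633300781), (48.999664306640625, 121.97135162353516), 75.79617309570312) [ 221  143   81  175 3108]
```

```bash
python3 -m jog '[[-1,3.8,-30,0],[-1,3.8,-45,0],[-1,3.8,-51,0],[-1,3.8,-54,0],[-1,3.8,-54,0]]'; python3 -m jog '[[0,0,0,0],[0,0,0,0],[0,0,0,0],[0,0,0,0],[0,0,0,0],[0,0,0,0],[0,0,0,0],[0,0,0,0]]' 0 60; python3 -m jog '[[0,0,10,0],[0,0,40,0],[0,0,80,0],[0,0,120,0],[0,0,160,0],[0,0,160,0]]'
```

```text
time: 34.92
tcp_pos: [383.6, 345.0, -1.4]
eef_rot: [[-0.97, 0.242, 0.001], [0.242, 0.97, 0.0], [-0.0, 0.001, -1.0]]
wrist_force: [0.5, -0.4, -0.6]
width: 85.5
time: 35.92
tcp_pos: [383.6, 345.1, -0.8]
eef_rot: [[-0.97, 0.242, 0.001], [0.242, 0.97, 0.001], [-0.001, 0.001, -1.0]]
wrist_force: [-0.3, -0.3, 4.7]
width: 47.6
time: 36.67
tcp_pos: [385.1, 346.2, 162.1]
eef_rot: [[-0.97, 0.242, 0.007], [0.242, 0.97, 0.005], [-0.005, 0.006, -1.0]]
wrist_force: [-0.3, 0.5, -1.0]
width: 48.0
```

```bash
python3 -m jog '[[5,-40,0,3],[10,-95,0,6],[20,-150,0,6],[30,-205,0,6],[40,-260,0,6],[50,-315,0,6],[60,-370,0,6],[70,-425,0,6],[80,-480,0,6],[86,-534,0,6]]' >/dev/null; python3 -m jog '[[0,0,0,0],[0,0,-20,0],[0,0,-50,0],[0,0,-72,0],[0,0,-74,0],[0,0,-74,0],[0,0,-74,0]]'
```

```text
time: 38.8
tcp_pos: [469.9, -189.2, 85.2]
eef_rot: [[-0.99, 0.139, 0.002], [0.139, 0.99, -0.001], [-0.002, -0.0, -1.0]]
wrist_force: [0.4, 0.3, -0.3]
width: 47.7
```

```bash
python3 -m jog '[[1,1,-5,0],[1,1,-9,0],[1,1,-13,0],[1,1,-17,0],[1,1,-21,0],[1,1,-25,0],[1,1,-29,0],[1,1,-33,0],[1,1,-37,0],[1,1,-37,0]]' - 20; python3 -m jog '[[0,0,-3,0],[0,0,-6,0],[0,0,-8,0],[0,0,-8,0]]';python3 -m jog '[[-1,0,1,0],[-2,0.5,1,0],[-4,0.5,1,0],[-6,0.5,1,0],[-7,1,1,0],[-7,1,1,0]]';python3 -m jog '[[0,0,0,0],[0,0,0,0],[0,0,0,0],[0,0,0,0],[0,0,0,0]]' 0.68;python3 -m jog '[[0,0,5,0],[0,0,15,0],[0,0,30,0],[0,0,60,0],[0,0,100,0],[-13,0,100,0],[-13,0,100,0]]'; python3 -c "
from h import *
snap('wrist','w14');snap('top','t14')"; python3 chk.py w14 -38 38; python3 -c "
from plq import *
plaques(load('t14'))"
```

```text
time: 40.05
tcp_pos: [468.7, -188.0, 48.6]
eef_rot: [[-0.99, 0.139, -0.002], [0.139, 0.99, 0.0], [0.002, -0.0, -1.0]]
wrist_force: [-7.8, 0.8, 14.7]
width: 47.9
time: 40.55
tcp_pos: [469.5, -188.3, 41.4]
eef_rot: [[-0.99, 0.139, -0.001], [0.139, 0.99, -0.001], [0.0, -0.001, -1.0]]
wrist_force: [-7.7, 1.6, 19.3]
width: 47.9
time: 41.3
tcp_pos: [463.0, -187.0, 40.0]
eef_rot: [[-0.99, 0.14, -0.0], [0.14, 0.99, 0.0], [0.001, 0.0, -1.0]]
wrist_force: [0.3, 0.6, -1.0]
width: 47.7
time: 41.92
tcp_pos: [463.2, -187.2, 40.3]
eef_rot: [[-0.99, 0.14, 0.0], [0.14, 0.99, 0.0], [-0.0, 0.0, -1.0]]
wrist_force: [-0.1, -0.0, -0.2]
width: 58.1
time: 42.8
tcp_pos: [448.8, -186.7, 140.4]
eef_rot: [[-0.99, 0.14, -0.001], [0.14, 0.99, 0.001], [0.001, 0.0, -1.0]]
wrist_force: [-0.1, -0.2, -1.2]
width: 57.9
-38.0 expected foot rows [165.6 165.6] seen [168, 169] eyelet exp [150.9 301. ] seen None None 0
38.0 expected foot rows [165.7 165.9] seen [171, 172] eyelet exp [259.1 302.5] seen 258.3 308.1 67
[330.4 144. ] -77.4 [47.2 66.6]
[381.3 413.1] 1.1 [ 26.2 147.9]
[578.3 328.4] 2.5 [ 55.5 129.3]
```

```bash
python3 -m jog '[[10,0,0,0],[15,0,0,0],[15,0,-40,0],[15,0,-80,0],[15,0,-95,0],[15,0,-99,0],[15,0,-99,0]]';python3 -m jog '[[0,0,0,0],[0,0,0,0],[0,0,0,0],[0,0,0,0],[0,0,0,0]]' 0.4 20;  python3 -m jog '[[-1,0,0.5,0],[-2,0.5,0.5,0],[-3,0.5,0.5,0],[-4,0.5,0.5,0],[-4,0.5,0.5,0],[-4,0.5,0.5,0],[-4,0.5,0.5,0]]'; python3 -m jog '[[0,0,0,0],[0,0,0,0],[0,0,0,0],[0,0,0,0],[0,0,0,0]]' 0.68;python3 -m jog '[[0,0,5,0],[0,0,15,0],[0,0,30,0],[0,0,60,0],[0,0,100,0],[-10,0,100,0],[-10,0,100,0]]'; python3 -c "
from h import *
snap('wrist','w15');snap('top','t15')"; python3 chk.py w15 -38 38
```

```text
time: 43.78
tcp_pos: [465.8, -187.3, 41.3]
eef_rot: [[-0.99, 0.139, 0.0], [0.139, 0.99, 0.0], [-0.0, 0.0, -1.0]]
wrist_force: [0.3, -0.4, 0.5]
width: 58.0
time: 44.4
tcp_pos: [465.8, -187.4, 41.8]
eef_rot: [[-0.99, 0.14, 0.001], [0.14, 0.99, -0.001], [-0.001, -0.0, -1.0]]
wrist_force: [0.8, 0.4, 4.5]
width: 49.3
time: 45.28
tcp_pos: [462.9, -187.1, 42.3]
eef_rot: [[-0.99, 0.14, 0.003], [0.14, 0.99, -0.001], [-0.003, -0.0, -1.0]]
wrist_force: [5.8, 0.6, 1.3]
width: 49.1
time: 45.9
tcp_pos: [461.1, -186.6, 41.7]
eef_rot: [[-0.99, 0.14, -0.0], [0.14, 0.99, 0.0], [0.0, 0.0, -1.0]]
wrist_force: [0.1, 0.7, 1.0]
width: 58.0
time: 46.78
tcp_pos: [450.1, -186.2, 141.9]
eef_rot: [[-0.99, 0.14, -0.001], [0.14, 0.99, 0.0], [0.001, 0.0, -1.0]]
wrist_force: [-0.6, 0.5, -0.5]
width: 57.9
-38.0 expected foot rows [164.2 164.2] seen [166, 167] eyelet exp [150.5 298.7] seen None None 0
38.0 expected foot rows [164.3 164.5] seen [166, 167] eyelet exp [258.1 300.1] seen 256.7 302.7 64
```

```bash
python3 -m jog '[[-10,55,4,0],[-20,110,4,0],[-20,165,4,0],[-20,220,4,0],[0,275,4,0],[30,330,4,3],[60,385,4,6],[90,440,4,10],[110,490,-20,10],[118,513,-50,10]]' >/dev/null; python3 -m jog '[[0,0,-20,0],[0,0,-38,0],[0,0,-38,0],[0,0,-38,0],[0,0,-38,0]]' 1 60; python3 pw.py
```

```text
time: 48.75
tcp_pos: [570.0, 326.3, 55.1]
eef_rot: [[-0.999, -0.034, 0.002], [-0.034, 0.999, 0.001], [-0.002, 0.001, -1.0]]
wrist_force: [0.5, -0.1, 0.4]
width: 85.7
((580.229248046875, 327.4571228027344), (124.4337158203125, 49.03328323364258), 2.2862260341644287) [ 216  141   82  177 4461]
```

```bash
python3 -m jog '[[-1.5,0.5,-30,0],[-1.5,0.5,-45,0],[-1.5,0.5,-53,0],[-1.5,0.5,-56,0],[-1.5,0.5,-56,0]]'; python3 -m jog '[[0,0,0,0],[0,0,0,0],[0,0,0,0],[0,0,0,0],[0,0,0,0],[0,0,0,0],[0,0,0,0],[0,0,0,0]]' 0 60; python3 -m jog '[[0,0,10,0],[0,0,40,0],[0,0,80,0],[0,0,120,0],[0,0,160,0],[0,0,160,0]]'; python3 -m jog '[[-30,-30,0,-5],[-70,-80,0,-10],[-100,-130,0,-10],[-110,-185,0,-10],[-110,-240,0,-10],[-110,-295,0,-10],[-100,-345,0,-10],[-90,-395,0,-10],[-89,-440,0,-10],[-89,-440,0,-10]]'
```

```text
time: 49.42
tcp_pos: [568.1, 327.0, -1.8]
eef_rot: [[-0.999, -0.034, 0.001], [-0.034, 0.999, 0.0], [-0.001, 0.0, -1.0]]
wrist_force: [1.1, -0.1, 0.1]
width: 85.3
time: 50.42
tcp_pos: [568.4, 327.2, -1.2]
eef_rot: [[-0.999, -0.035, 0.002], [-0.035, 0.999, 0.001], [-0.002, 0.001, -1.0]]
wrist_force: [0.7, -0.1, 5.9]
width: 47.7
time: 51.18
tcp_pos: [569.7, 327.8, 162.0]
eef_rot: [[-0.999, -0.035, 0.007], [-0.034, 0.999, 0.003], [-0.007, 0.003, -1.0]]
wrist_force: [0.8, -0.0, -0.8]
width: 47.8
time: 52.42
tcp_pos: [478.2, -115.8, 156.7]
eef_rot: [[-0.99, 0.144, -0.002], [0.144, 0.99, -0.0], [0.002, -0.0, -1.0]]
wrist_force: [0.2, 0.7, -0.0]
width: 47.9
```

```bash
python3 -m jog '[[0,0,-20,0],[0,0,-50,0],[0,0,-70,0],[0,0,-74,0],[0,0,-74,0],[0,0,-74,0]]'
```

```text
time: 53.18
tcp_pos: [479.3, -113.1, 84.6]
eef_rot: [[-0.99, 0.139, 0.001], [0.139, 0.99, -0.0], [-0.002, -0.0, -1.0]]
wrist_force: [-0.8, 0.1, -1.1]
width: 47.9
```

```bash
python3 -m jog '[[2,-2,-5,0],[2,-2,-9,0],[2,-2,-13,0],[2,-2,-17,0],[2,-2,-21,0],[2,-2,-25,0],[2,-2,-29,0],[2,-2,-33,0],[2,-2,-37,0],[2,-2,-37,0]]' - 20; python3 -m jog '[[0,0,-3,0],[0,0,-6,0],[0,0,-8,0],[0,0,-8,0]]';python3 -m jog '[[-1,0,1,0],[-2,0.5,1,0],[-4,0.5,1,0],[-6,0.5,1,0],[-8,1,1,0],[-9,1,1,0],[-9,1,1,0]]';python3 -m jog '[[0,0,0,0],[0,0,0,0],[0,0,0,0],[0,0,0,0],[0,0,0,0]]' 0.68;python3 -m jog '[[0,0,5,0],[0,0,15,0],[0,0,30,0],[0,0,60,0],[0,0,100,0],[-10,0,100,0],[-10,0,100,0]]'; python3 -c "
from h import *
snap('wrist','w16');snap('top','t16')"; python3 chk.py w16 38 110; python3 -c "
from plq import *
plaques(load('t16'))"
```

```text
time: 54.42
tcp_pos: [479.6, -115.0, 48.0]
eef_rot: [[-0.99, 0.139, -0.001], [0.139, 0.99, 0.0], [0.001, -0.0, -1.0]]
wrist_force: [-5.8, 1.7, 13.1]
width: 48.3
time: 54.92
tcp_pos: [480.2, -115.2, 40.6]
eef_rot: [[-0.99, 0.139, -0.0], [0.139, 0.99, -0.0], [0.0, -0.0, -1.0]]
wrist_force: [-7.1, 1.4, 17.4]
width: 48.1
time: 55.8
tcp_pos: [472.3, -114.3, 39.8]
eef_rot: [[-0.99, 0.14, 0.001], [0.14, 0.99, -0.0], [-0.001, 0.0, -1.0]]
wrist_force: [1.9, -0.1, -1.1]
width: 48.2
time: 56.42
tcp_pos: [471.7, -114.1, 39.8]
eef_rot: [[-0.99, 0.14, -0.0], [0.14, 0.99, 0.0], [0.0, 0.0, -1.0]]
wrist_force: [0.6, 0.7, -0.5]
width: 57.8
time: 57.3
tcp_pos: [460.5, -113.8, 139.9]
eef_rot: [[-0.99, 0.14, -0.001], [0.14, 0.99, 0.0], [0.001, 0.0, -1.0]]
wrist_force: [-0.0, 0.4, -0.7]
width: 58.2
38.0 expected foot rows [164.7 164.7] seen [167, 167] eyelet exp [153.7 300.5] seen None None 0
110.0 expected foot rows [164.8 165. ] seen [169, 169] eyelet exp [256.6 301.9] seen 258.2 306.5 63
[381.3 413.2] 1.1 [ 26.  147.7]
```

```bash
python3 -m jog '[[10,0,0,0],[11,0,0,0],[11,0,-40,0],[11,0,-80,0],[11,0,-95,0],[11,0,-98,0],[11,0,-98,0]]';python3 -m jog '[[0,0,0,0],[0,0,0,0],[0,0,0,0],[0,0,0,0],[0,0,0,0]]' 0.4 20;  python3 -m jog '[[-1,0,0.5,0],[-2,0.5,0.5,0],[-3,0.5,0.5,0],[-4,0.5,0.5,0],[-4,0.5,0.5,0],[-4,0.5,0.5,0]]'; python3 -m jog '[[0,0,0,0],[0,0,0,0],[0,0,0,0],[0,0,0,0],[0,0,0,0]]' 0.68;python3 -m jog '[[0,0,5,0],[0,0,15,0],[0,0,30,0],[0,0,60,0],[0,0,100,0],[-7,0,100,0],[-7,0,100,0]]'; python3 -c "
from h import *
snap('wrist','w17')"; python3 chk.py w17 38 110
python3 -m jog '[[-20,-40,20,0],[-40,-80,60,0],[-50,-100,100,0],[-50,-100,150,0],[-50,-100,150,0]]'; python3 -c "
from h import *
snap('wrist','w18');snap('side','s18')
a=cv2.resize(cv2.imread('pics/w18.png')[90:300,70:440],(740,420),interpolation=cv2.INTER_CUBIC)
cv2.imwrite('pics/c18.png',a)"
```

```text
time: 58.28
tcp_pos: [473.2, -114.3, 41.9]
eef_rot: [[-0.99, 0.139, 0.0], [0.139, 0.99, 0.0], [-0.0, 0.0, -1.0]]
wrist_force: [-1.2, 0.5, -0.3]
width: 57.8
time: 58.9
tcp_pos: [473.3, -114.4, 42.4]
eef_rot: [[-0.99, 0.14, 0.001], [0.14, 0.99, -0.0], [-0.002, -0.0, -1.0]]
wrist_force: [0.1, -0.7, 6.1]
width: 49.2
time: 59.65
tcp_pos: [471.3, -114.3, 43.1]
eef_rot: [[-0.99, 0.14, 0.005], [0.14, 0.99, -0.001], [-0.006, -0.0, -1.0]]
wrist_force: [5.5, 0.4, 3.5]
width: 49.3
time: 60.28
tcp_pos: [468.5, -113.6, 42.2]
eef_rot: [[-0.99, 0.14, -0.0], [0.14, 0.99, 0.0], [0.0, 0.0, -1.0]]
wrist_force: [-0.1, -0.5, 0.2]
width: 58.0
time: 61.15
tcp_pos: [460.7, -113.4, 142.4]
eef_rot: [[-0.99, 0.14, -0.0], [0.14, 0.99, 0.0], [0.001, 0.0, -1.0]]
wrist_force: [0.1, -0.8, 0.1]
width: 58.1
38.0 expected foot rows [164.3 164.2] seen [166, 166] eyelet exp [154.2 298.3] seen None None 0
110.0 expected foot rows [164.3 164.5] seen [167, 167] eyelet exp [255.8 299.7] seen 255.5 302.6 66
time: 61.82
tcp_pos: [413.2, -215.2, 295.0]
eef_rot: [[-0.99, 0.141, 0.005], [0.141, 0.99, -0.004], [-0.006, -0.003, -1.0]]
wrist_force: [-0.0, 0.9, -0.5]
width: 58.1
```

View pics/c18.png

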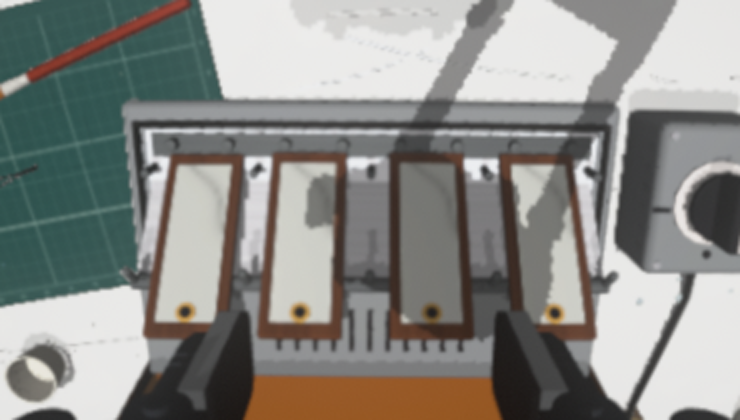

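```bash
python3 - <<'E'
from chk import *
dt=load('top0'); ds=load('side0'); p[:]=[487.8,-226.3,-0.1443]
px=np.array([510,81.])/4.4+[255,130]-.4
for ph in (1.5,1.55,1.6,1.65,1.7,1.75):
    a=np.radians(21.615)+ph; h=[[85-228*np.cos(a),y,18+228*np.sin(a)] for y in(0,-55,55)]
    print(ph,np.round(h[0],1),proj(dt,W(h[:1])).round(1),px.round(1),'side800',(proj(ds,W(h))*1.5625).round(0).tolist(), 'world',W(h[:1]).round(1))
E
python3 -c "
import cv2
b=cv2.imread('pics/side0.png')[80:150,190:300]
cv2.imwrite('pics/hs.png',cv2.resize(b,(770,490),interpolation=cv2.INTER_CUBIC))"
```

```text
1.5 [153.8   0.  235.4] [[369.9 158. ]] [370.5 148. ] side800 [[387.0, 153.0], [399.0, 140.0], [375.0, 166.0]] world [[ 640.  -248.4  235.4]]
1.55 [164.6   0.  231.7] [[370.1 154.4]] [370.5 148. ] side800 [[382.0, 153.0], [394.0, 141.0], [370.0, 166.0]] world [[ 650.7 -250.   231.7]]
1.6 [175.1   0.  227.4] [[370.2 151. ]] [370.5 148. ] side800 [[378.0, 154.0], [390.0, 142.0], [365.0, 167.0]] world [[ 661.1 -251.5  227.4]]
1.65 [185.5   0.  222.7] [[370.2 147.7]] [370.5 148. ] side800 [[373.0, 155.0], [385.0, 143.0], [361.0, 168.0]] world [[ 671.4 -253.   222.7]]
1.7 [195.6   0.  217.4] [[370.1 144.6]] [370.5 148. ] side800 [[369.0, 156.0], [381.0, 144.0], [357.0, 169.0]] world [[ 681.4 -254.4  217.4]]
1.75 [205.4   0.  211.6] [[370.  141.6]] [370.5 148. ] side800 [[365.0, 158.0], [377.0, 146.0], [353.0, 170.0]] world [[ 691.1 -255.8  211.6]]
```

```bash
python3 -m jog '[[25,0,5,-10],[50,-5,5,-20],[75,-10,5,-30],[100,-15,5,-40],[130,-20,5,-50],[160,-25,5,-60],[190,-30,5,-70],[220,-35,5,-80],[257,-38,5,-90],[257,-38,5,-90]]' 0.5 20; python3 -m jog '[[0,0,0,0],[0,0,-10,0],[0,0,-20,0],[0,0,-20,0]]'; python3 - <<'E'
from chk import *
s=read_state(); snap('wrist','w20'); d=wl('w20',s); p[:]=[487.8,-227.5,-0.1443]
o=d['image'][:,:,::-1].copy()
for ph in (1.6,1.65,1.7):
    a=np.radians(21.615)+ph; q=proj(d,W([[85-228*np.cos(a),y,18+228*np.sin(a)] for y in(-55,55)])); print(ph,q.round(0).tolist())
    cv2.line(o,tuple(int(v) for v in q[0]),tuple(int(v) for v in q[1]),(0,int(255*(ph-1.55)/.15),255),1)
cv2.imwrite('pics/c20.png',cv2.resize(o,(800,600)))
E
```

```text
time: 63.18
tcp_pos: [670.0, -250.9, 292.3]
eef_rot: [[0.138, 0.99, -0.005], [0.99, -0.138, 0.003], [0.002, -0.006, -1.0]]
wrist_force: [-1.0, -0.4, -0.2]
width: 42.6
time: 63.68
tcp_pos: [667.6, -251.4, 276.0]
eef_rot: [[0.14, 0.99, -0.002], [0.99, -0.14, 0.001], [0.001, -0.002, -1.0]]
wrist_force: [-0.2, 1.1, 0.2]
width: 43.1
1.6 [[247.0, 297.0], [246.0, 138.0]]
1.65 [[262.0, 293.0], [264.0, 137.0]]
1.7 [[275.0, 289.0], [279.0, 136.0]]
```

View pics/c20.png

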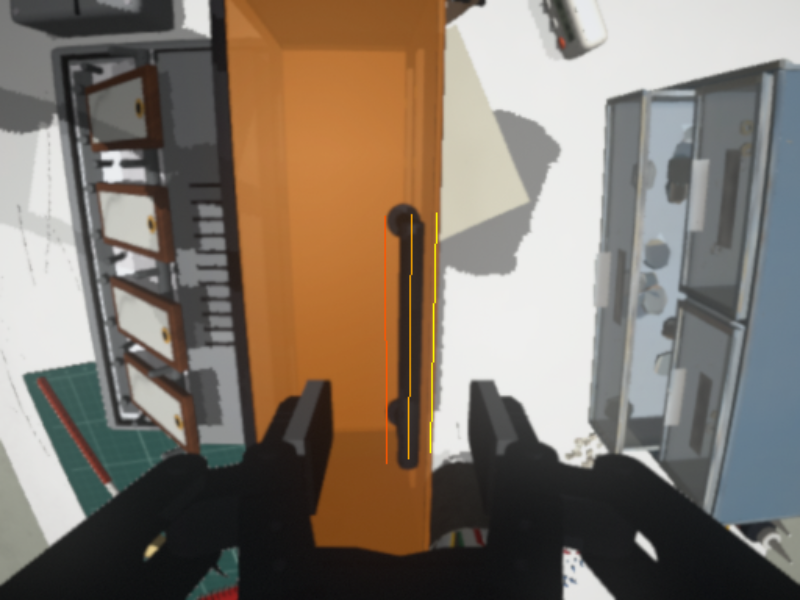

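```bash
python3 -m jog '[[3.5,-2.5,-20,0],[3.5,-2.5,-40,0],[3.5,-2.5,-60,0],[3.5,-2.5,-71,0],[3.5,-2.5,-71,0]]'; python3 -m jog '[[0,0,0,0],[0,0,0,0],[0,0,0,0],[0,0,0,0],[0,0,0,0],[0,0,0,0],[0,0,0,0]]' 0 25
```

```text
time: 64.35
tcp_pos: [671.9, -254.0, 205.8]
eef_rot: [[0.14, 0.99, -0.001], [0.99, -0.14, 0.001], [0.0, -0.001, -1.0]]
wrist_force: [0.5, 0.3, -0.0]
width: 42.4
time: 65.22
tcp_pos: [673.0, -254.4, 207.2]
eef_rot: [[0.14, 0.99, 0.002], [0.99, -0.14, -0.001], [-0.001, 0.003, -1.0]]
wrist_force: [1.0, 0.7, 5.3]
width: 8.7
```

```bash
python3 -c "
import numpy as np
a0=np.radians(21.615)
f=lambda q:np.array([-228*np.cos(a0+q),228*np.sin(a0+q)])
for st in (1.65,1.05,.45):
  print(st,[[round(float(v),1) for v in (.9896*(d:=f(q)-f(st))[0],-.1438*d[0],d[1])] for q in np.linspace(st-.06,st-.6,10).clip(0)])
"
```

```text
File "<string>", line 6
SyntaxError: assignment expression cannot be used in a comprehension iterable expression
```

```bash
python3 -c "
import numpy as np
a0=np.radians(21.615)
f=lambda q:np.array([-228*np.cos(a0+q),228*np.sin(a0+q)])
for st,e in ((1.65,1.15),(1.15,.65),(.65,.25),(.25,0)):
  L=[]
  for q in np.linspace(st,e,11)[1:]:
    d=f(q)-f(st); L.append([round(float(v),1) for v in (.9896*d[0],-.1438*d[0],d[1])]+[0])
  print(st,L)
"
```

```text
1.65 [[-10.2, 1.5, 4.8, 0], [-20.7, 3.0, 9.0, 0], [-31.4, 4.6, 12.7, 0], [-42.2, 6.1, 15.9, 0], [-53.2, 7.7, 18.5, 0], [-64.3, 9.3, 20.6, 0], [-75.5, 11.0, 22.1, 0], [-86.7, 12.6, 23.0, 0], [-98.0, 14.2, 23.3, 0], [-109.3, 15.9, 23.1, 0]]
1.15 [[-11.3, 1.6, -0.8, 0], [-22.5, 3.3, -2.1, 0], [-33.6, 4.9, -4.0, 0], [-44.6, 6.5, -6.5, 0], [-55.5, 8.1, -9.5, 0], [-66.2, 9.6, -13.1, 0], [-76.7, 11.1, -17.2, 0], [-87.0, 12.6, -21.8, 0], [-97.1, 14.1, -27.0, 0], [-106.9, 15.5, -32.6, 0]]
0.65 [[-7.6, 1.1, -4.9, 0], [-15.1, 2.2, -10.0, 0], [-22.3, 3.2, -15.5, 0], [-29.3, 4.3, -21.3, 0], [-36.0, 5.2, -27.3, 0], [-42.6, 6.2, -33.6, 0], [-48.8, 7.1, -40.2, 0], [-54.8, 8.0, -47.0, 0], [-60.5, 8.8, -54.0, 0], [-66.0, 9.6, -61.3, 0]]
0.25 [[-3.3, 0.5, -4.7, 0], [-6.4, 0.9, -9.4, 0], [-9.4, 1.4, -14.2, 0], [-12.3, 1.8, -19.1, 0], [-15.1, 2.2, -24.1, 0], [-17.7, 2.6, -29.1, 0], [-20.3, 2.9, -34.2, 0], [-22.7, 3.3, -39.3, 0], [-24.9, 3.6, -44.6, 0], [-27.1, 3.9, -49.8, 0]]
```

```bash
python3 -m jog '[[-10,1.5,5,0],[-21,3,9,0],[-31,4.5,12.5,0],[-42,6,16,0],[-53,7.5,18.5,0],[-64,9.5,20.5,0],[-75.5,11,22,0],[-86.5,12.5,23,0],[-98,14,23,0],[-109.5,16,23,0]]'; python3 -m jog '[[-11,1.5,-1,0],[-22.5,3.5,-2,0],[-33.5,5,-4,0],[-44.5,6.5,-6.5,0],[-55.5,8,-9.5,0],[-66,9.5,-13,0],[-76.5,11,-17,0],[-87,12.5,-22,0],[-97,14,-27,0],[-107,15.5,-32.5,0]]'; python3 -c "
from h import *
for c in('side','top'): snap(c,c+'h')"
```

```text
time: 66.47
tcp_pos: [564.4, -238.1, 230.6]
eef_rot: [[0.14, 0.99, 0.006], [0.99, -0.14, -0.001], [-0.0, 0.006, -1.0]]
wrist_force: [3.3, 0.4, 6.2]
width: 8.5
time: 67.72
tcp_pos: [454.8, -221.8, 195.8]
eef_rot: [[0.14, 0.99, -0.001], [0.99, -0.14, 0.002], [0.002, -0.001, -1.0]]
wrist_force: [3.6, 4.9, 2.0]
width: 8.7
```

```bash
python3 -m jog '[[-7.5,1,-5,0],[-15,2,-10,0],[-22.5,3,-15.5,0],[-29.5,4.5,-21.5,0],[-36,5,-27.5,0],[-42.5,6,-33.5,0],[-49,7,-40,0],[-55,8,-47,0],[-60.5,9,-54,0],[-66,9.5,-61.5,0]]'; python3 -m jog '[[-2,0,-2.5,0],[-3.5,0.5,-5,0],[-5,0.5,-7,0],[-6.5,1,-9.5,0],[-8,1,-12,0],[-9.5,1.5,-14,0],[-11,1.5,-16.5,0],[-12.5,2,-19,0],[-14,2,-21.5,0],[-15,2,-24,0]]'; python3 -m jog '[[-1.5,0,-2.5,0],[-2.5,0.5,-5,0],[-4,0.5,-7.5,0],[-5,0.5,-10,0],[-6.5,1,-12.5,0],[-7.5,1,-15,0],[-8.5,1,-17.5,0],[-9.5,1.5,-19.5,0],[-9.5,1.5,-19.5,0]]'
```

```text
time: 69.08
tcp_pos: [389.3, -212.4, 134.8]
eef_rot: [[0.14, 0.99, -0.0], [0.99, -0.14, 0.002], [0.001, -0.001, -1.0]]
wrist_force: [1.7, 5.5, 2.0]
width: 9.1
time: 70.32
tcp_pos: [374.1, -210.3, 110.8]
eef_rot: [[0.14, 0.99, -0.001], [0.99, -0.14, 0.002], [0.002, -0.001, -1.0]]
wrist_force: [2.0, 5.6, 0.6]
width: 8.7
time: 71.45
tcp_pos: [364.7, -209.1, 91.1]
eef_rot: [[0.14, 0.99, -0.001], [0.99, -0.14, 0.001], [0.001, -0.001, -1.0]]
wrist_force: [3.5, 4.3, -2.5]
width: 8.6
```

```bash
python3 -m jog '[[0,0,-1,0],[-0.5,0,-2,0],[-1,0,-3,0],[-1,0,-3,0]]'; python3 -m jog '[[-0.5,0,-1,0],[-0.5,0,-2,0],[-0.5,0,-3,0],[-0.5,0,-3,0]]';  python3 -m jog '[[0,0,-1,0],[0,0,-2,0],[0,0,-2,0]]'
```

```text
time: 71.95
tcp_pos: [363.5, -208.9, 88.3]
eef_rot: [[0.14, 0.99, -0.001], [0.99, -0.14, 0.002], [0.001, -0.001, -1.0]]
wrist_force: [3.3, 5.8, -0.0]
width: 8.7
time: 72.45
tcp_pos: [362.4, -208.9, 85.6]
eef_rot: [[0.139, 0.99, -0.003], [0.99, -0.139, 0.002], [0.001, -0.003, -1.0]]
wrist_force: [0.2, 5.9, 4.3]
width: 8.9
time: 72.82
tcp_pos: [362.4, -208.9, 85.4]
eef_rot: [[0.139, 0.99, -0.002], [0.99, -0.139, 0.001], [0.001, -0.002, -1.0]]
wrist_force: [-2.3, 8.3, 22.2]
width: 8.9
```

```bash
python3 -m jog '[[0,0,1.5,0],[0,0,1.5,0]]'; python3 -m jog '[[0,0,0,0],[0,0,0,0],[0,0,0,0],[0,0,0,0],[0,0,0,0]]' 0.3; python3 -m jog '[[0,0,10,0],[0,0,30,0],[0,0,60,0],[0,0,90,0],[0,0,90,0]]'; python3 - <<'E'
from chk import *
s=read_state(); snap('wrist','w21'); d=wl('w21',s); dt=snap('top','t21')
# handle row in top view: expected for small angles
p[:]=[487.8,-226.3,-0.1443]
for ph in(0,.03,.06,.1):
    a=np.radians(21.615)+ph; X=W([[85-228*np.cos(a),y,18+228*np.sin(a)] for y in(-40,0,40)]); print(ph,proj(dt,X).round(1).tolist(),proj(d,X).round(1).tolist())
im=dt['image'].astype(int)
u=proj(dt,W([[-127,0,102]]))[0]; print('col',u); c=im[int(u[1])-12:int(u[1])+12,int(round(u[0]))]; print(int(u[1])-12,c.sum(1).tolist())
E
```

```text
time: 73.08
tcp_pos: [362.4, -208.9, 85.5]
eef_rot: [[0.139, 0.99, -0.002], [0.99, -0.139, 0.001], [0.001, -0.002, -1.0]]
wrist_force: [-0.0, 6.1, 7.9]
width: 9.0
time: 73.7
tcp_pos: [363.7, -209.8, 85.2]
eef_rot: [[0.14, 0.99, -0.0], [0.99, -0.14, -0.0], [-0.0, -0.0, -1.0]]
wrist_force: [-0.1, -0.4, -0.1]
width: 25.6
time: 74.32
tcp_pos: [365.3, -210.9, 178.0]
eef_rot: [[0.139, 0.99, 0.005], [0.99, -0.139, -0.004], [-0.003, 0.006, -1.0]]
wrist_force: [0.1, -0.2, -0.7]
width: 25.7
0 [[359.8, 260.9], [346.4, 258.8], [333.1, 256.8]] [[250.7, 253.7], [250.7, 203.8], [250.8, 148.5]]
0.03 [[360.4, 260.1], [347.0, 258.0], [333.6, 255.9]] [[254.1, 257.6], [254.3, 206.6], [254.6, 149.9]]
0.06 [[361.0, 259.2], [347.6, 257.1], [334.1, 255.1]] [[258.0, 261.7], [258.4, 209.6], [258.9, 151.4]]
0.1 [[361.9, 257.9], [348.3, 255.8], [334.8, 253.8]] [[263.9, 267.4], [264.7, 213.7], [265.5, 153.5]]
col [346.42405665 258.8213134 ]
246 [110, 119, 116, 176, 248, 320, 352, 339, 306, 305, 312, 264, 168, 149, 276, 400, 450, 460, 452, 432, 410, 415, 438, 460]
```

```bash
python3 -m jog '[[-10,25,5,10],[-10,50,5,20],[0,75,5,30],[10,100,5,40],[20,125,5,50],[30,150,5,60],[40,175,5,70],[45,190,5,80],[50,202,5,90],[50,202,5,90]]' 0.45; python3 - <<'E'
from chk import *
s=read_state(); snap('wrist','w22'); d=wl('w22',s); p[:]=[487.3,-228.3,-0.1441]
X=W([[-45,215,76],[-45,215,98],[-95,175,62],[-95,255,62],[5,255,62],[5,175,62]]); q=proj(d,X); print(q.round(1).tolist())
im=d['image'].astype(int); g=im.sum(2)
u,v=q[0].astype(int); w=g[v-40:v+40,u-45:u+45]
for r in range(0,80,4): print(v-40+r,' '.join('%3d'%(x//3) for x in w[r,::5]))
print(u-45)
E
```

```text
time: 75.68
tcp_pos: [413.0, -7.0, 179.2]
eef_rot: [[-0.99, 0.14, -0.003], [0.14, 0.99, 0.001], [0.003, 0.0, -1.0]]
wrist_force: [-0.1, -0.6, 0.3]
width: 38.2
[[263.5, 264.3], [264.2, 277.6], [217.3, 204.0], [310.4, 204.5], [304.2, 303.5], [220.8, 303.3]]
224  65  72  78  77  78  77  78  77  77  77  77  76  77  77  77  78  78  78
228  70  70  77  78  77  77  76  77  76  75  67  76  76  77  77  77  78  77
232  64  70  77  76  76  76  76  74  66  71  65  69  76  77  77  77  77  76
236  62  69  76  76  75  76  84 120  86  86  87 114 103  74  77  76  77  76
240  70  69  75  76  76  99 119  86  86  83  86  86  90 117  76  76  76  74
244  56  68  75  76  78 118  86  57  25  21  22  37  84 103  97  76  28  60
248  68  67  75  75 118  95  36  27  20  19  21  24  26  79 115  74  25  56
252  61  68  75  76 119  64  27  28  19  20  20  23  28  30 110  85  24  42
256  55  67  75  77 121  26  27  29  23  22  23  23  27  27  93 106  25  29
260  54  65  73  82 118  29  28  28  25  26  27  23  27  27  71 101  25  26
264  62  27  28  73 103  27  29  28  26  29  27  25  29  28  51  94  26  25
268  52  71  74  75 110  28  29  29  27  29  28  25  29  28  51  76  25  26
272  50  76  75  75 108  31  31  31  27  30  29  27  29  29  93  72  26  26
276  54 108  74  75  76  40  30  30  30  31  31  28  31  29  74  72  25  27
280  55 110 110  75  75  72  31  32  31  45  33  30  31  56  76  75  28  27
284  65 108 124  75  75  75  68  35  33  83  34  32  55  75  75  74  27  28
288  61 108 130  79  76  77 122  96  35  84  34  64  79  83  78  76  29  28
292  64 106 131 131 125 124 131 131  36  84  36 109 131 130 130 128  41  29
296  65 106 128 131 131 131 131 131  37  99  37 110 130 130 130 129  63  30
300  65 149 150 127 129 129 129 129  48  98  39 122 129 129 129 131 135  31
218
```

```bash
python3 -m jog '[[30,-1,0,0],[61,-2,-20,0],[61,-2,-50,0],[61,-2,-75,0],[61,-2,-90,0],[61,-2,-97,0],[61,-2,-97,0]]'; python3 -m jog '[[0,0,0,0],[0,0,0,0],[0,0,0,0],[0,0,0,0],[0,0,0,0],[0,0,0,0]]' 0 40
```

```text
time: 76.6
tcp_pos: [474.3, -10.0, 83.0]
eef_rot: [[-0.99, 0.141, -0.001], [0.141, 0.99, 0.0], [0.001, -0.0, -1.0]]
wrist_force: [-0.4, 0.3, 0.5]
width: 38.3
time: 77.35
tcp_pos: [475.3, -9.2, 83.5]
eef_rot: [[-0.99, 0.14, 0.001], [0.14, 0.99, 0.001], [-0.001, 0.001, -1.0]]
wrist_force: [1.5, 4.3, 2.4]
width: 12.8
```

```bash
python3 -m jog '[[0,0.5,-2,0],[0,1,-5,0],[0,1,-8,0],[0,1,-8,0],[0,1,-8,0]]'
```

```text
time: 77.97
tcp_pos: [475.4, -9.1, 77.1]
eef_rot: [[-0.99, 0.139, 0.002], [0.139, 0.99, -0.001], [-0.002, -0.001, -1.0]]
wrist_force: [-2.0, 2.6, 15.6]
width: 13.0
```

```bash
python3 -m jog '[[0,0,-0.5,-5],[0,0,-0.5,-12],[0,0,-0.5,-20],[0,0,-0.5,-20]]'; python3 -c "
from h import *
print(read_state()['ft_torque'])"
```

```text
time: 78.47
tcp_pos: [475.4, -9.1, 77.0]
eef_rot: [[-0.883, 0.47, 0.002], [0.47, 0.883, -0.001], [-0.002, 0.0, -1.0]]
wrist_force: [-2.4, 2.4, 20.5]
width: 13.0
[ 0.53572785  0.51177572 -0.02234845]
```

```bash
python3 -m jog '[[0,0,0,-8],[0,0,0,-16],[0,0,0,-24],[0,0,0,-32],[0,0,0,-40],[0,0,0,-48],[0,0,0,-54],[0,0,0,-58],[0,0,0,-60],[0,0,0,-60]]'; python3 -c "
from h import *
print(read_state()['ft_torque'])"; python3 -m jog '[[0,0,0,-1],[0,0,0,-2],[0,0,0,-2],[0,0,0,-2]]'; python3 -c "
from h import *
print(read_state()['ft_torque'])"
```

```text
time: 79.72
tcp_pos: [475.4, -8.8, 77.0]
eef_rot: [[-0.035, 0.999, 0.002], [0.999, 0.035, -0.001], [-0.001, 0.002, -1.0]]
wrist_force: [-1.8, 3.8, 21.1]
width: 12.8
[ 0.6745754   0.59006207 -0.03650259]
time: 80.22
tcp_pos: [475.4, -8.8, 77.0]
eef_rot: [[-0.001, 1.0, 0.002], [1.0, 0.001, -0.001], [-0.001, 0.002, -1.0]]
wrist_force: [-2.4, 4.3, 19.4]
width: 12.9
[0.76098004 0.55288616 0.33641735]
```

```bash
python3 -m jog '[[0,0,3,0.5],[0,0,6,0.5],[0,0,8.5,0.5],[0,0,8.5,0.5]]'; python3 -m jog '[[0,0,0,0],[0,0,0,0],[0,0,0,0],[0,0,0,0],[0,0,0,0]]' 0.45; python3 -m jog '[[0,0,5,0],[0,0,20,0],[0,0,60,0],[0,0,110,0],[-40,0,130,0],[-60,0,130,0],[-60,0,130,0]]'; python3 - <<'E'
from chk import *
s=read_state(); snap('wrist','w23'); d=wl('w23',s); dt=snap('top','t23'); ds=snap('side','s23'); p[:]=[487.3,-228.3,-0.1441]
# knob pointer direction: bright pointer pixels inside the knob area
q=proj(d,W([[-45,215,98]]))[0]; print(q)
im=d['image'].astype(int).sum(2)//3; u,v=q.astype(int)
for r in range(-32,33,4): print(v+r,' '.join('%3d'%x for x in im[v+r,u-40:u+41:4]))
for off in (0,1.4,1.25):
    a=-off; print(off,proj(d,W([[-45+l*np.cos(a),215+l*np.sin(a),98] for l in(8,20)])).round(0).tolist())
E
```

```text
time: 80.72
tcp_pos: [475.2, -8.8, 83.3]
eef_rot: [[-0.009, 1.0, 0.001], [1.0, 0.009, -0.0], [-0.0, 0.001, -1.0]]
wrist_force: [2.7, 3.0, 1.4]
width: 12.8
time: 81.35
tcp_pos: [474.6, -8.7, 83.2]
eef_rot: [[-0.008, 1.0, -0.0], [1.0, 0.008, -0.0], [-0.0, -0.0, -1.0]]
wrist_force: [-0.1, -0.6, -0.2]
width: 38.6
time: 82.22
tcp_pos: [413.1, -8.4, 212.7]
eef_rot: [[-0.008, 1.0, -0.001], [1.0, 0.008, 0.0], [0.0, -0.001, -1.0]]
wrist_force: [0.1, 0.0, -1.5]
width: 38.5
[327.89996528 193.88338224]
161  89  88  88  88  87 101  98  98  97 103 105 137 138 117  88  89  90  91  92  93 153
165  88  88  87  86 121 119  96  76  45  31  31  38 100 137 126  89  89  90  91  94 152
169  88  87  87 111 107  93  41  30  28  29  30  33  32  54 133 114  89  90  91 142 151
173  87  88  86 126  96  40  36  28  27  29  34  36  37  37  53 135  89  90  91 149 152
177  87  87 101 113  65  36  35  28  26  27  34  35  37  36  41 104  95  89  93 151 151
181  87  86 122  97  36  35  34  28  25  28  33  35  36  38  40  66  99  90 130 151 151
185  86  85 122  94  34  35  32  27  25  27  33  35  35  36  39  52  94  88 
[... 301 characters left out ...]
37  30  26  23  27  33 113  32  35  73  85 133 148 149 145 178
205  85  84  84  83 108 125  47  26  23  27  35 102  31  75  84  85  87 138 148 141 220
209  84  83  84  83  82  83 114 102  26  27  39  83  32  84  84  85  86 143 148 133 229
213  82  83  82  83  82  81  82  82  49  26  48  74  32  83  84  85  86 147 147 148 230
217  69  84  69  72  75  76  78  80  34  44  58  62  67  83  84 119 125 146 144 184 221
221  39  37  32  29  25  30  39  50  31  67  75  83 113 140 143 144 146 167 149  78  73
225  46  43  40  37  37  35  33  31  28  26  24  26  43  59  86 106 116 130 111  79  81
0 [[337.0, 195.0], [351.0, 197.0]]
1.4 [[327.0, 203.0], [327.0, 216.0]]
1.25 [[329.0, 203.0], [330.0, 216.0]]
```

```bash
python3 - <<'E'
from chk import *
s=read_state(); d=wl('w23',s); im=d['image'].astype(float).sum(2)
rows=np.arange(196,212); cs=[]
for r in rows:
    w=np.clip(im[r,322:339]-130,0,None); cs.append((w*np.arange(322,339)).sum()/w.sum())
k=np.polyfit(rows,cs,1); 
P=onz(d,np.array([[np.polyval(k,r),r] for r in(197,211)]),98.)
v=P[1]-P[0]; print('pointer yaw deg',np.degrees(np.arctan2(v[1],v[0])),'turn rad',-0.1441-np.arctan2(v[1],v[0]),P.round(1))
a=load('top0')['image'].astype(int);b=load('t23')['image'].astype(int)
print('bottle area diff',np.abs(a-b)[135:165,235:265].mean(), 'hood t21 vs t23',np.abs(load('t21')['image'].astype(int)-b)[215:265,330:400].mean())
E
```

```text
pointer yaw deg -80.33799415194005 turn rad 1.2580625123993037 [[477.7 -12.   98. ]
 [479.9 -24.5  98. ]]
bottle area diff 1.9011111111111112 hood t21 vs t23 25.49685714285714
```

```bash
python3 -m jog '[[30,-40,-20,0],[60,-60,-30,0],[60,-60,-30,0],[60,-60,-30,0]]' | head -2; python3 - <<'E'
from chk import *
s=read_state(); snap('wrist','w24'); d=wl('w24',s); im=d['image'].astype(int).sum(2)//3
q=proj(d,[[474.7,-8.8,98],[474.7,-8.8-22,98]]); print(q.round(1))
u,v=q.mean(0).astype(int)
for r in range(-20,30,2): print(v+r,' '.join('%3d'%x for x in im[v+r,u-16:u+17]))
print(u-16)
E
```

```text
time: 82.88
tcp_pos: [474.6, -68.4, 182.3]
[[257.5 122.6]
 [257.1 153.9]]
118  67  66  62  60  58  58  57  50  44  45  50  56  59  60  60  60  61  61  61  61  61  60  59  57  51  46  41  39  40  46  57  62  64
120  66  65  62  58  58  58  56  50  44  45  50  55  59  60  60  60  61  61  61  61  61  60  59  56  51  45  40  38  40  45  55  62  62
122  66  65  62  58  58  57  55  49  43  44  49  56  59  60  60  64  72  76  76  67  61  58  59  56  51  45  40  38  39  45  56  62  63
124  66  66  62  58  57  57  56  50  44  44  50  56  58  61  70 120 190 222 218 163  92  60  57  56  51  45  39  38  39  45  55  62  63
126  65  65  61  57  57  57  56  50  45  45  49  55  58  61  72 130 208 235 231 178  97  59  57  55  50  44  40  37  39  44  55  61  63
128  66  63  61  58  57  57  56  50  44  45  50  55  59  60  70 126 206 235 231 177  98  60  56  54  49  44  39  37  38  44  55  61  62
130  64  64  61  58  57  57  55  50  44  43  49  54  58  60  64 118 203 234 230 178  98  59  57  53  46  41  38  37  37  43  54  61  61
132  64  64  61  58  57  56  56  49  42  44  49  55  58  60  64 117 203 23
[... 1677 characters left out ...]
  88  88  88  89
158 160 160 160 160 159 160 160 159 159 159 154 131 108  99  91  74  53  40  45  63  80  86  87  87  88  88  88  87  88  88  87  88  88
160 155 156 157 158 158 158 159 159 159 156 148 123  96  86  79  61  44  37  48  71  82  82  79  78  78  78  78  78  78  78  78  78  78
162 132 134 135 137 142 146 147 146 141 122 102  92  86  82  70  51  38  37  50  66  74  70  66  64  64  64  64  64  64  63  63  64  63
164 102 104 106 108 114 119 116 102  88  80  77  77  76  68  54  40  31  35  47  57  60  62  62  63  62  63  63  63  63  63  64  63  63
166  68  68  68  67  67  66  66  61  61  64  67  68  67  60  46  35  31  36  48  56  57  58  59  58  58  59  59  60  60  60  60  61  61
241
```

```bash
python3 -m jog '[[-30,50,30,0],[-60,100,60,0],[-80,150,80,0],[-80,200,80,0],[-80,250,80,0],[-80,250,80,0]]' | head -2; python3 - <<'E'
from chk import *
dt=snap('top','t25'); p[:]=[487.8,-226.3,-0.1443]; im=dt['image'].astype(int).sum(2)
for y in(-40,0,40):
    q=proj(dt,W([[85-212,y,102]]))[0]; c=im[int(q[1])-4:int(q[1])+6,int(round(q[0]))]; print(q.round(1),int(q[1])-4,c.tolist())
a=load('top0')['image'].astype(int); print('bottles',np.abs(a-dt['image'].astype(int))[135:165,235:265].mean())
s=read_state(); print(s['time'],s['wrist_force'])
job_done()
E
```

```text
time: 83.68
tcp_pos: [393.5, 184.5, 263.7]
[359.8 260.9] 256 [433, 443, 427, 350, 224, 153, 266, 393, 452, 467]
[346.4 258.8] 254 [312, 314, 319, 270, 187, 167, 285, 398, 452, 461]
[333.1 256.8] 252 [300, 287, 292, 246, 162, 175, 298, 406, 459, 467]
bottles 1.03
83.725 [-0.54498848 -0.49090442  0.56236182]
the job is handed in; nothing more can be done
```

I leaned all four plaques in their bays, closed the hood and switched the station on, then handed the job in at 83.7 s with the robot clear of everything.

- **Plaques:** They are marbled face up, eyelet at the top, one per bay and not touching each other. Plaques 2 to 4 first stopped about 2 to 5 mm short of the studs. I regripped each and pushed it home. In the last pictures before closing the hood, all four feet and eyelets lined up within about 1 pixel.
- **Hood:** It was lowered by the handle. The force at the handle rose to about 22 N at the handle's closed height. In the last top view the handle bar sits where it should at angle 0.
- **Knob:** It was pressed about 6.5 mm and turned until the torque jumped at the end stop. I let it rise while still gripped, then released it.
- **Bottles:** They look unmoved; the picture around them is the same before and after.

**Checks that disagreed:**
- A first, coarse reading of the knob pointer gave 1.26 rad instead of 1.4. A closer picture gave about 1.42, in line with the end stop.
- The foot rows sat about 2 to 4 pixels off my model for all plaques. I put that down to camera calibration.
- I could not check the plaques again once the hood was closed.

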